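# Strip the spare filling head and set out its parts

## Robot

A 6-joint arm with a two-finger parallel gripper is mounted at the origin on a cart in front of the work surface, level with it; the furniture and walls round the work are solid. World frame = base frame: x ahead of the robot, y to its left, z up, the work surface at z = 0. Lengths are in mm, angles in rad, forces in N, time in s.
With the tool pointing down it reaches from about 350 to 975 mm from the base axis. Payload 7.1 kg.
Tool frame: the origin (TCP) lies at the very end of the fingers, on their centre line; the grasp point (between the pads) lies 19 mm behind it (ctrl.grip_depth is the distance from the TCP to the grasp point, in mm); x points along the fingers, z is the direction in which the jaws open and shut, and the axes are right-handed (so a half turn about x gives the same grasp; the last joint's range is limited). The gripper opens to 88 mm and grips with 3 to 60 N. Pads are 20 mm wide; open, the fingers measure 115 mm over their backs; the gripper's body (75 mm by 178 mm) begins 61 mm behind the grasp point.
Start: joints at [-1.361, 0.423, 1.63, -0, 1.089, -0.019], TCP at [141.775, -608.691, 222.675] pointing down, gripper open.
Joint ranges: [-3, 3], [-0.9, 2.11], [0.09, 2.58], [-1.31, 4.45], [0.11, 2.69], [-2.54, 2.54]. Speed limits (rad/s): [2.39, 2.39, 3.01, 3.14, 3.14, 3.14].

## Interface

Orientations are given as a rotation vector (axis times angle).
In Python, from workcell import ctrl gives the robot as it stands. The module is installed in compiled form; this text tells all that it offers.
- The arm moves only by the tool send_rows, never from a script. Its argument "rows" is a list of rows, each a list of 4 numbers: the shift along the tool's x, y, z in mm, then the turn about the tool's x in rad. In form: [[x, y, z, turn], ...]. A call has 1 to 10 rows; each row shifts and turns the pose as measured when the row begins, along the tool's axes as they then stand; what a row does not reach is not made up. A row lasts 1/12 s, in which the tool goes at most 41.7 mm and 7.16 degrees, less where a joint would pass 70% of its speed; a pose out of reach is approached as far as the arm can. A call with a gripper value outside its range is refused whole. "fingers" is the opening, from 0 (shut) to 1 (fully open), set as the call begins (left out, the last holds). The fingers move at their own pace and stop on an object; the grip force is fixed at half the most. Time passes only in rows, so rows that do not move let the fingers close. It gives the time, the measured TCP pose, the force and the opening at its end, in the units of the state.
- ctrl.get_obs(): the state, without advancing time (a new reading comes with each control period).
- ctrl.get_image(name): name is "side" or "top"; returns a dict with "img" (480x640x3 uint8, red, green, blue), "depth" (480x640 float32, mm along the optical axis (not along the pixel's ray), 0 where there is no reading), "mtx" (3x3 intrinsics, pixels), "world_from_camera" (4x4, takes a point from camera to world coordinates). Camera axes: x right, y down, z forward; pixel columns grow to the right and rows downward; lengths in mm; the calibration is good to about 2 mm. A picture is of the moment at which its call begins.
- ctrl.close_job(): hands the job in, once; it reports no verdict.
The state is a dict: "t": time; "qpos": joint angles; "qvel": joint speeds; "joint_torque": joint torques, N m; "ee_pos": TCP position; "orientation": TCP orientation; "ft_force": force on the tool from outside, world axes, zero at the start; "moment": the same for the moment, N m; "width": finger opening in mm.
Only numpy, scipy, OpenCV 4.12 (cv2) and the standard library are available. Lean on these libraries where they do the work, as an engineer would, in place of code of your own. Each camera call takes 0.05 s, during which the arm holds its last target.

## Task

The spare filling head stands assembled on its service stand. Strip it from the top down, one part at a time: stand the black knob upright in the steel dish, the steel valve body upright with its spigot down in the bore of the blue block, the brass gas ring over the white drying post and the white centring bell mouth down over the boss of the green draining stand. Set each part fully down on its place, do not let it drop, and leave everything released.

Things in the scene. Friction and masses are not known exactly. Their poses are not given: they have to be found in the camera images.
- knob_center (a point): Top of the stack: black knurled knob with a red disc on top, cylinder 35 mm across (37 over look-only ribs), 26 mm high. Point: on its axis, half-way up, 13 mm above its underside; z its axis, up. A socket (20 mm wide, 10 deep) in its underside sits loosely over the valve body's boss; lifts straight off. 0.07 kg.
- valve_body_barrel (a point): Second: steel valve body, round about z (up). From below: spigot 27 mm across, 12 long; flange 50 across, 8 thick, with screw heads 3 mm high; barrel 32 across, 34 long; boss 16 across, 6 high. Point: on the axis half-way up the barrel, 17 mm above the flange's top, 25 above its underside. Grip the barrel. Flange lies on the gas ring, spigot hangs in its bore; lifts straight off. 0.35 kg.
- gas_ring_center (a point): Third: brass gas ring, 62 mm outside, bore 38 mm right through, 18 mm high. Point: on its axis, half-way up, 9 mm from either face; z its axis, up. Grip it across the outside. It lies loosely on the bell's neck round the bell's 4 mm high boss; beside it and for 20 mm below it is free air. 0.18 kg.
- bell_neck (a point): Bottom: white plastic centring bell, round about z (up), mouth down: mouth 76 mm outside, 64 inside, hollow 64 wide for 16 mm up; skirt 26 mm high narrowing to a neck 46 mm across from 26 to 48 mm above the mouth's edge; top boss 31 across, 4 high. Point: on the axis half-way up the neck, 37 mm above the mouth's edge. Grip the neck. Stands loosely over the stand's mandrel. 0.15 kg.
- dish_in (a point): Place of the knob: shallow round stainless dish, fixed, 96 mm across the rim, 16 mm high, flat floor 84 mm wide. Point: centre of its inner floor, 3 mm above the table; z up.
- block_top (a point): For the valve body, a blue plastic block, fixed, 80 x 80 x 24 mm, screw heads 3.5 mm high near its corners. Point: centre of the bore's mouth in the top face; bore 40 mm wide (48 at its chamfered mouth), 18 deep. Seated, the flange lies on the top face. x, y along its sides, z up.
- post_base (a point): Place of the gas ring: fixed square black plate 80 x 80 x 10 mm (screw heads 3.5 mm high near its corners) with a white upright post 26 mm across, 32 mm high, its top 8 mm tapering to 14 mm. Point: the post's axis at the plate's top face. Seated, the ring lies flat on the plate round the post. z up.
- drain_base (a point): Place of the bell: draining stand, fixed: round green plastic base 92 mm across, 10 mm thick, dark grooves, in its middle a green boss 46 mm across, 12 mm high, its top 5 mm tapering to 34 mm. Point: on the axis at the base's top face. Seated, the mouth's edge stands on the base round the boss. z up.
- stand_seat (a point): Service stand that carries the stack at the start, fixed: round dark steel plate 92 mm across, 12 mm thick, with a mandrel 46 mm across, 12 mm high inside the bell's mouth. Point: centre of the plate's top face, on which the bell stands. z up.
Mind the look-alikes: they are no part of the job. Of the things shaped like the part that bears gas_ring_center, the brass one is meant.

How it is judged:
By the outcome, as a careful person would: the job done as asked, in the order asked, and still so for the second after the job is handed in, with the robot touching nothing.
It also fails if it takes over 120 s, if anything falls off the work surface, if the arm or the gripper's body presses on something with over 40 N, if the wrist force passes 120 N, or if a joint passes its speed limit or range.

## Working session

There is one attempt and no reset: what is moved stays moved. The work goes in short steps, Python scripts to look and compute and a tool call to move; the robot and the scene stay as the last step left them, time stands still between calls to the robot, and variables do not carry over. Pictures are saved under pics/ and viewed, and the job is handed in when it is done.

Besides the shell and the picture viewer there is one more tool, called after ">>>" in YAML: its name, and indented under it one key for each argument. send_rows: Moves the arm, as the interface text tells. Its arguments: {"type":"object","properties":{"rows":{"type":"array"},"fingers":{"type":"number"}},"required":["rows"]}

```bash
mkdir -p pics
cat > h.py <<'E'
import numpy as np, cv2
from workcell import ctrl
def snap(name,tag):
    d=ctrl.get_image(name); cv2.imwrite(f'pics/{tag}.png',d['img'][:,:,::-1]); np.savez(f'{tag}.npz',**d); return d
def load(tag): return dict(np.load(f'{tag}.npz'))
def ray(d,u,v):
    K=d['mtx'];T=d['world_from_camera']; r=T[:3,:3]@np.linalg.inv(K)@np.array([u,v,1.]); return T[:3,3],r
def onz(d,u,v,z):
    o,r=ray(d,u,v); return o+r*(z-o[2])/r[2]
def cloud(d):
    K=d['mtx'];T=d['world_from_camera'];v,u=np.mgrid[:480,:640];z=d['depth']
    P=np.stack([(u-K[0,2])/K[0,0]*z,(v-K[1,2])/K[1,1]*z,z],-1)@T[:3,:3].T+T[:3,3]
    P[z==0]=np.nan; return P
E
python3 - <<'E'
from h import *
o=ctrl.get_obs(); print(o)
for n in('top','side'):
    d=snap(n,n+'0'); print(n,d['mtx'],d['world_from_camera'])
E
```

```text
{'t': 0.0, 'qpos': array([-1.36102422e+00,  4.23841645e-01,  1.63066113e+00, -1.93946103e-05,
        1.08858442e+00, -1.90264540e-02]), 'qvel': array([-9.69734917e-04,  8.07741076e-06, -1.13849744e-04, -1.36649382e-04,
        1.09667469e-05, -1.85821845e-03]), 'joint_torque': array([ 9.06622827e-04, -5.44615209e+01, -2.73660582e+01,  6.45204051e-02,
        2.27698224e-02, -1.35152322e-04]), 'ee_pos': array([ 141.64653273, -608.18553056,  221.91252985]), 'orientation': array([ 1.0399686 ,  1.30997692, -1.03840068]), 'ft_force': array([-0.41050562, -0.60815864, -0.92899824]), 'moment': array([-0.00847779, -0.04975131,  0.01071702]), 'width': 87.43217835641784}
top [[473.27175421   0.         315.11082246]
 [  0.         473.27175421 235.42464797]
 [  0.           0.           1.        ]] [[-1.61618749e-02 -9.81615889e-01  1.90181600e-01  4.38045211e+02]
 [-9.99850184e-01  1.46876594e-02 -9.15868728e-03  6.15537015e+01]
 [ 6.19699039e-03 -1.90301129e-01 -9.81706207e-01  9.77671262e+02]
 [ 0.00000000e+00  0.00000000e+00  0.00000000e+00  1.00000000e+00]]
side [[456.86235019   0.         324.9125546 ]
 [  0.         456.86235019 236.40197609]
 [  0.           0.           1.        ]] [[ 9.09018262e-01 -2.49189023e-01  3.34051837e-01  2.96162119e+02]
 [-4.16708604e-01 -5.55586798e-01  7.19497914e-01 -5.43984668e+02]
 [ 6.30380807e-03 -7.93239018e-01 -6.08877756e-01  6.19059867e+02]
 [ 0.00000000e+00  0.00000000e+00  0.00000000e+00  1.00000000e+00]]
```

View pics/top0.png

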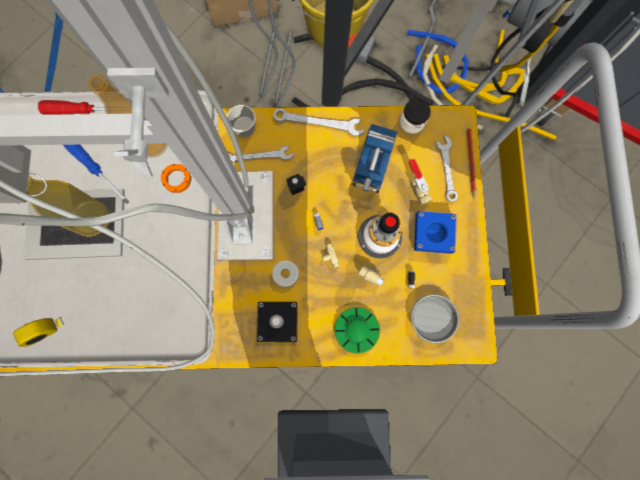

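View pics/side0.png

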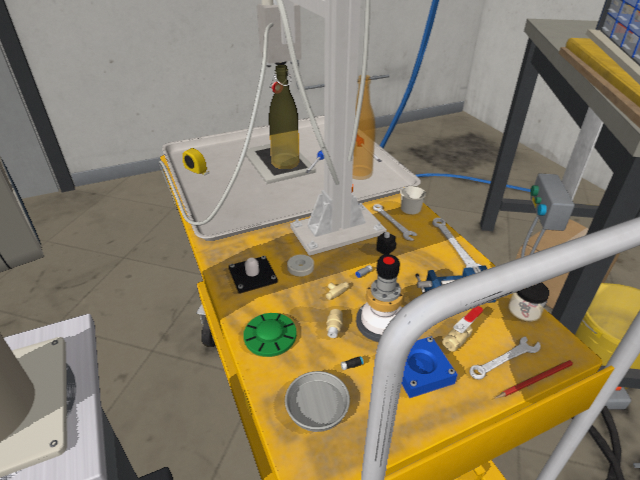

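The top view shows the stack at (389,222) with the red knob disc. The blue block is at (436,232), the dish at (435,318), the green stand at (357,330) and the black plate with the white post at (277,322). A machine column stands at left, around (240,240). The ring-like candidates are a grey washer at (285,273), an orange ring at (175,178) and the brass ring in the stack under the valve body. There is also a loose black knob-like item at (296,183). I'll confirm these in crops and measure.

Run:
```python
from h import *
t=load('top0');s=load('side0')
a=cv2.resize(t['img'][180:360,240:480],None,fx=2.2,fy=2.2,interpolation=cv2.INTER_CUBIC)
cv2.imwrite('pics/croptop.png',a[:,:,::-1])
a=cv2.resize(s['img'][225:435,220:480],None,fx=2.8,fy=2.8,interpolation=cv2.INTER_CUBIC)
cv2.imwrite('pics/cropside.png',a[:,:,::-1])
P=cloud(t)
for n,u,v in [('knob',389,222),('block',450,219),('blockfloor',436,232),('dish',435,318),('green',357,330),('plate',265,335),('post',277,321),('table',330,300),('pillarplate',260,190),('lbl',375,160),('greyring',277,273)]:
    print(n,P[v,u].round(1))
Q=cloud(s)
for n,u,v in [('knob',388,261),('dish',317,400),('green',270,333),('plate',240,288),('post',252,268),('block',425,385)]:
    print('s',n,Q[v,u].round(1))
# tall things over table region
for z0,z1 in((120,250),(250,900)):
  for A,nm in((P,'t'),(Q,'s')):
    m=(A[...,2]>z0)&(A[...,2]<z1)&(A[...,0]<1000)&(A[...,0]>100)&(abs(A[...,1])<500)
    if m.any(): print(nm,z0,m.sum(),np.percentile(A[m],[0,2,50,98,100],axis=0).round(0).tolist())
```

```text
knob [621.3 -79.3 148.2]
block [ 652.9 -226.7   25.5]
blockfloor [ 629.6 -200.9    6.9]
dish [ 452.3 -188.6    2.3]
green [431.1 -26.9  25.8]
plate [424.2 156.   10.4]
post [450.9 129.5  43.8]
table [492.2  24.   -1.2]
pillarplate [724.5 167.5  13.1]
lbl [779.1 -75.1  36.7]
greyring [547.2 131.3  18.9]
s knob [622.3 -82.  143.4]
s dish [ 454.4 -179.4    2.1]
s green [428.3 -43.4  22.4]
s plate [415.7  97.    8.3]
s post [448.6 119.7  28.9]
s block [ 609.2 -234.2   19.9]
t 120 4720 [[427.0, -364.0, 120.0], [433.0, -355.0, 125.0], [660.0, 211.0, 193.0], [842.0, 498.0, 247.0], [854.0, 500.0, 250.0]]
s 120 6555 [[157.0, -368.0, 120.0], [430.0, -367.0, 123.0], [650.0, 182.0, 176.0], [844.0, 496.0, 247.0], [863.0, 500.0, 250.0]]
t 250 33047 [[430.0, -366.0, 250.0], [447.0, -358.0, 264.0], [650.0, 199.0, 464.0], [829.0, 481.0, 693.0], [852.0, 500.0, 705.0]]
s 250 21657 [[118.0, -368.0, 250.0], [145.0, -367.0, 259.0], [576.0, -66.0, 365.0], [699.0, 484.0, 460.0], [851.0, 500.0, 474.0]]
```

Run:
```python
from h import *
import cv2
def cc(m,near):
    n,l,st,c=cv2.connectedComponentsWithStats(m.astype(np.uint8))
    k=l[near[1],near[0]]
    if k==0:
        ds=[(np.hypot(*(c[i]-near)),i) for i in range(1,n) if st[i,4]>15]; k=min(ds)[1]
    return l==k,st[k],c[k]
for tag,pts in(('top0',dict(red=(389,222),blue=(450,219),green=(357,330))),('side0',dict(red=(388,261),blue=(425,385),green=(270,333)))):
    d=load(tag);h=cv2.cvtColor(d['img'],cv2.COLOR_RGB2HSV).astype(int)
    H,S,V=h[...,0],h[...,1],h[...,2]
    M=dict(red=((H<8)|(H>172))&(S>150)&(V>80),blue=(H>100)&(H<125)&(S>130),green=(H>60)&(H<90)&(S>100))
    P=cloud(d)
    for n,p in pts.items():
        m,st,c=cc(M[n],p)
        cs,_=cv2.findContours(m.astype(np.uint8),cv2.RETR_EXTERNAL,cv2.CHAIN_APPROX_NONE)
        ct=max(cs,key=len)
        e=cv2.minAreaRect(ct) if n=='blue' else cv2.fitEllipse(ct)
        print(tag,n,st,c.round(1),e, 'cloud med',np.nanmedian(P[m],axis=0).round(1))
```

```text
top0 red [385 216  11  11  99] [390.  221.2] ((390.01812744140625, 221.13623046875), (10.156124114990234, 10.615518569946289), 118.97164916992188) cloud med [623.6 -81.3 147.3]
top0 blue [ 415  212   41   41 1469] [434.7 232. ] ((434.78631591796875, 231.9095458984375), (39.67797088623047, 39.54470443725586), 1.9091525077819824) cloud med [ 627.8 -195.7   24.2]
top0 green [ 335  308   44   45 1518] [356.7 329.7] ((356.69573974609375, 329.7613220214844), (42.77607727050781, 43.91228103637695), 154.73394775390625) cloud med [431.4 -27.2  11.8]
side0 red [383 257  12   8  77] [388.4 260.2] ((388.4020690917969, 260.2004089355469), (7.027240753173828, 11.640222549438477), 96.55512237548828) cloud med [623.1 -80.8 144.4]
side0 blue [ 402  338   55   59 2062] [426.5 368.5] ((424.8607177734375, 365.0646057128906), (52.00235366821289, 54.47865676879883), 72.25532531738281) cloud med [ 634.8 -210.8   20.8]
side0 green [ 244  313   52   43 1696] [269.6 334.2] ((269.935546875, 334.26318359375), (41.56690216064453, 51.49569320678711), 75.92540740966797) cloud med [428.5 -38.3   8.7]
```

View pics/croptop.png

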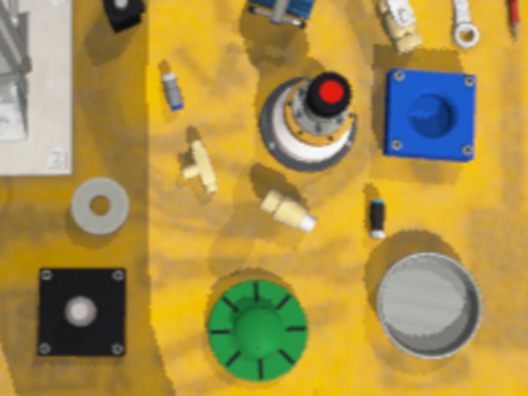

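View pics/cropside.png

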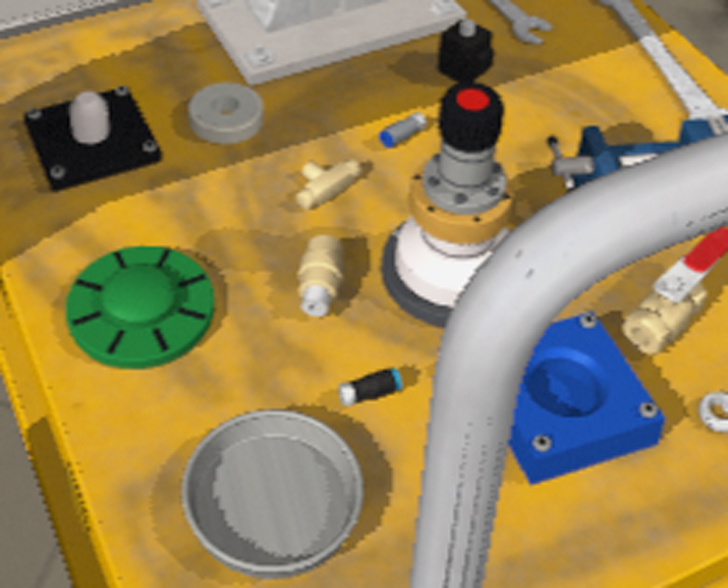

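Run:
```python
from h import *
from scipy.spatial.transform import Rotation as R
t=load('top0');s=load('side0')
A=np.concatenate([cloud(t).reshape(-1,3),cloud(s).reshape(-1,3)])
A=A[~np.isnan(A[:,0])]
def m(z0,z1):
    B=A[(A[:,2]>z0)&(A[:,2]<z1)]
    Hh,_,_=np.histogram2d(B[:,0],B[:,1],bins=[np.arange(0,960,40),np.arange(-640,520,40)])
    print('z',z0,z1,'cols y from +480 down to -640')
    for i in range(Hh.shape[0])[::-1]: print('%4d '%(i*40)+''.join('#' if c>3 else '.' for c in Hh[i][::-1]))
for z in((60,150),(150,260),(260,400),(400,800)): m(*z)
o=ctrl.get_obs(); r=R.from_rotvec(o['orientation']).as_matrix(); print(r.round(3))
for p,zz in(((390,221.1),147),((356.7,329.7),15),((434.8,231.9),24)): print(onz(t,*p,zz).round(1))
print(onz(s,388.4,260.2,147).round(1))
```

```text
z 60 150 cols y from +480 down to -640
 880 ...............##...........
 840 ..#............##...##......
 800 ..#.................##......
 760 ....................#.......
 720 ....................#.......
 680 #......#............#.......
 640 #.....##.....##.....#.......
 600 ......##.....##.....#.......
 560 .............##.....#.......
 520 ....................#.......
 480 ....................#.......
 440 ......#.............##......
 400 .....##.............##......
 360 .....#......................
 320 ............................
 280 ............................
 240 ............................
 200 ............................
 160 ............................
 120 ............................
  80 ............................
  40 ...........###..............
   0 ............................
z 150 260 cols y from +480 down to -640
 880 ............................
 840 .##.................#.......
 800 .##.................##......
 760 ............................
 720 ............................
 680 #......#....................
 640 #.....##....................
 
[... 1642 characters left out ...]

 600 #.....##....................
 560 .....###....................
 520 ....##......................
 480 ...##.......................
 440 ............................
 400 ............................
 360 ............................
 320 ............................
 280 ............................
 240 ............................
 200 ............................
 160 .............##.............
 120 ............................
  80 ............................
  40 ............................
   0 ............................
[[-0.     0.974  0.227]
 [ 0.001  0.227 -0.974]
 [-1.     0.    -0.001]]
[623.2 -81.4 147. ]
[431.6 -27.3  15. ]
[ 626.5 -193.9   24. ]
[621.4 -84.  147. ]
```

Run:
```python
from h import *
t=load('top0');s=load('side0')
A=np.concatenate([cloud(t).reshape(-1,3),cloud(s).reshape(-1,3)])
A=A[~np.isnan(A[:,0])]
B=A[(A[:,1]<-260)&(A[:,1]>-420)&(A[:,0]>350)&(A[:,0]<900)&(A[:,2]>60)]
print('handle',B.min(0),B.max(0)); r=np.hypot(B[:,0],B[:,1]); print(np.percentile(r,[0,1,5]),B[r.argmin()])
B=A[(A[:,1]>100)&(A[:,1]<300)&(A[:,0]>350)&(A[:,0]<560)&(A[:,2]>60)]
for z in range(60,700,60):
    C=B[(B[:,2]>z)&(B[:,2]<z+60)]
    if len(C): print('hose',z,C.min(0).round(),C.max(0).round())
# black plate, dish, block
for tag,d in(('top',t),('side',s)):
    g=d['img'].astype(int);h=cv2.cvtColor(d['img'],cv2.COLOR_RGB2HSV).astype(int);P=cloud(d)
    near=lambda c,rad:(np.hypot(P[...,0]-c[0],P[...,1]-c[1])<rad)
    # plate: dark
    m=near((450,129),75)&(h[...,2]<70)&(P[...,2]<30)
    post=near((450,129),40)&(h[...,1]<90)&(h[...,2]>90)
    green=near((431,-30),75)&(h[...,0]>60)&(h[...,0]<90)&(h[...,1]>100)
    dish=near((452,-186),65)&(h[...,1]<80)
    blue=near((627,-196),75)&(h[...,0]>100)&(h[...,0]<125)&(h[...,1]>130)
    for n,mm in(('plate',m),('post',post),('green',green),('dish',dish),('blue',blue)):
        mm=cv2.morphologyEx(mm.astype(np.uint8),cv2.MORPH_OPEN,np.ones((2,2)))
        cs,_=cv2.findContours(mm,cv2.RETR_EXTERNAL,cv2.CHAIN_APPROX_NONE)
        c=max(cs,key=cv2.contourArea); e=cv2.fitEllipse(c); b=cv2.minAreaRect(cv2.convexHull(c))
        z={'plate':10,'post':42,'green':10,'dish':16,'blue':24}[n]
        print(tag,n,'ell',np.round(e[0],1),np.round(e[1],1),'rect',np.round(b[0],1),np.round(b[1],1),round(b[2],1),'->',onz(d,*e[0],z)[:2].round(1),onz(d,*b[0],z)[:2].round(1))
        if tag=='top':
            q=cv2.boxPoints(b); print('   corners',[onz(d,*p,z)[:2].round(0).tolist() for p in q] if n in('plate','blue') else '')
```

```text
handle [ 429.18911119 -367.99504287   60.01989514] [ 846.4749645  -340.22940525  381.79769661]
[553.78749566 555.25098304 559.18588686] [ 433.07353536 -345.14910302  306.38308838]
hose 60 [383. 234.  60.] [433. 273. 120.]
hose 120 [427. 230. 121.] [469. 240. 180.]
hose 180 [464. 232. 180.] [507. 256. 240.]
hose 240 [499. 251. 240.] [543. 294. 300.]
hose 300 [535. 288. 300.] [550. 300. 316.]
hose 480 [536. 238. 489.] [560. 292. 540.]
hose 540 [532. 290. 540.] [543. 300. 570.]
top plate ell [277.8 322.7] [42.5 43.7] rect [277.5 322.5] [39. 39.] 90.0 -> [448.  130.5] [448.4 131. ]
   corners [[488.0, 170.0], [487.0, 91.0], [409.0, 92.0], [411.0, 170.0]]
top post ell [277.3 322.1] [12.2 12.8] rect [277.5 322. ] [12. 13.] 90.0 -> [448.8 129.1] [449.  128.7]
   corners 
top green ell [357.7 330.7] [42.8 43.8] rect [357.5 331. ] [44. 43.] 90.0 -> [429.5 -29.7] [429.  -29.3]
   corners 
top dish ell [435.6 319.2] [46.3 48.9] rect [435.5 319. ] [48. 47.] 90.0 -> [ 449.8 -186.1] [ 450.1 -185.9]
   corners 
top blue ell [435.5 233.3] [43.  45.5] rect [435.8 232.9] [39.7 39.5] 1.9 -> [ 623.6 -195.2] [ 624.4 -195.8]
   corners [[585.0, -151.0], [668.0, -159.0], [664.0, -241.0], [581.0, -232.0]]
side plate ell [253.1 275.8] [31.5 46.1] rect [253.7 274.6] [29.8 43.7] 74.1 -> [448.5 117.8] [450.7 120.8]
side post ell [252.5 267.8] [13.5 18.4] rect [252.5 267.5] [17. 13.] 90.0 -> [446.3 105.2] [446.5 106. ]
side green ell [270.9 335.4] [41.2 51.4] rect [270.5 335. ] [42. 51.] 90.0 -> [430.7 -38.7] [430.3 -37.6]
side dish ell [317.9 401.7] [59.2 64. ] rect [318.  401.5] [61.5 61.5] 45.0 -> [ 451.  -190.7] [ 451.2 -190.5]
side blue ell [427.7 370. ] [50.6 55.9] rect [425.9 366.1] [52.  54.5] 72.3 -> [ 626.4 -215.6] [ 627.9 -208.3]
```

Run:
```python
from h import *
t=load('top0');s=load('side0')
for tag,d in(('top',t),('side',s)):
    h=cv2.cvtColor(d['img'],cv2.COLOR_RGB2HSV).astype(int);P=cloud(d)
    near=lambda c,rad:(np.hypot(P[...,0]-c[0],P[...,1]-c[1])<rad)
    M=dict(plate=near((450,127),75)&(h[...,2]<70)&(P[...,2]<30),
    post=near((450,125),40)&(h[...,1]<90)&(h[...,2]>90),
    green=near((431,-30),75)&(h[...,0]>60)&(h[...,0]<90)&(h[...,1]>100),
    dish=near((452,-186),65)&(h[...,1]<80),
    blue=near((627,-200),80)&(h[...,0]>100)&(h[...,0]<125)&(h[...,1]>130))
    for n,mm in M.items():
        cs,_=cv2.findContours(mm.astype(np.uint8),cv2.RETR_EXTERNAL,cv2.CHAIN_APPROX_NONE)
        c=max(cs,key=cv2.contourArea); b=cv2.boundingRect(c); e=cv2.fitEllipse(c)
        cc=(b[0]+(b[2]-1)/2,b[1]+(b[3]-1)/2)
        z={'plate':(10,5),'post':(26,26),'green':(10,5),'dish':(16,10),'blue':(24,12)}[n][tag=='side']
        print(tag,n,b,np.round(e[0],1),onz(d,*cc,z)[:2].round(1),onz(d,*e[0],z)[:2].round(1))
s_=s['img'][335:400,395:465]; cv2.imwrite('pics/blk.png',cv2.resize(s_,None,fx=8,fy=8,interpolation=cv2.INTER_CUBIC)[:,:,::-1])
```

```text
top plate (257, 302, 40, 40) [276.9 321.9] [450.4 133. ] [449.7 132.1]
top post (270, 315, 14, 13) [276.3 321.1] [451.2 131.8] [451.  132.2]
top green (335, 308, 44, 45) [356.7 329.8] [431.  -27.4] [431.5 -27.8]
top dish (411, 294, 48, 49) [434.6 318.2] [ 452.1 -184.1] [ 451.8 -184.3]
top blue (415, 212, 41, 41) [434.6 232.2] [ 626.3 -194.3] [ 625.9 -193.3]
side plate (228, 257, 50, 36) [251.8 274.7] [449.8 127.5] [448.4 127.3]
side post (245, 258, 14, 18) [251.5 266.8] [449.8 127.6] [449.6 126.9]
side green (244, 313, 52, 43) [270.  334.3] [430.6 -30.6] [431.1 -31.6]
side dish (285, 371, 65, 61) [316.9 400.7] [ 451.7 -185.6] [ 451.8 -185.1]
side blue (402, 338, 55, 59) [426.8 369. ] [ 638.1 -205.1] [ 632.7 -206.7]
```

View pics/blk.png

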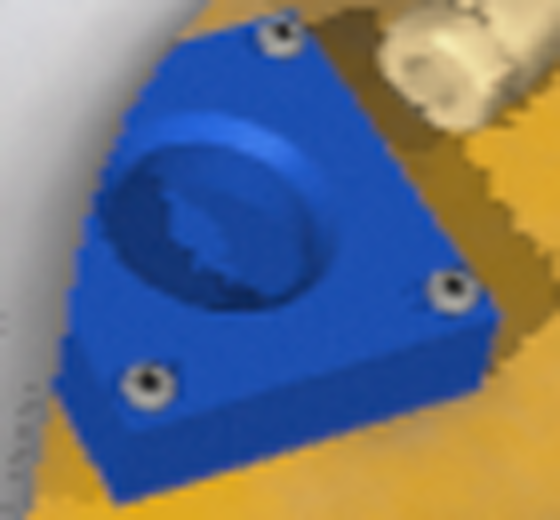

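The close-up of the block in the side view shows its bore at crop (215,210) and two opposite screws at (148,385) and (280,38). The handle hides the fourth corner.

Run:
```python
from h import *
s=load('side0')
print(onz(s,395+214/8-.5,335+211.5/8-.5,27.5).round(1))
```

```text
[ 624.9 -199.2   27.5]
```

>>> send_rows:
  rows:
    - [-30,0,0,-0.12]
    - [-30,0,0,-0.12]
    - [-30,0,0,-0.12]
    - [-30,0,-20,-0.12]
    - [-30,0,-30,0]
    - [-30,0,-30,0]
    - [-20,0,-30,0]
  fingers: 1.0

```text
t: 0.68
ee_pos: [71.0, -521.9, 419.8]
orientation: [0.667, 1.483, -0.639]
ft_force: [0.7, -1.0, 1.4]
width: 87.7
```

```bash
cat > go.py <<'E'
import sys,numpy as np
from workcell import ctrl
from scipy.spatial.transform import Rotation as R
x=[float(a) for a in sys.argv[1:]]
o=ctrl.get_obs(); r=R.from_rotvec(o['orientation']).as_matrix()
print('pos',o['ee_pos'].round(1),'q',o['qpos'].round(2),'F',o['ft_force'].round(1),'w',round(o['width'],1),'t',round(o['t'],2))
ang=np.arctan2(r[1,2],r[0,2]); print('jaw ang',round(np.degrees(ang),1),'turn for jaw=+x:',round(ang,3),'tilt',r[2].round(3))
p=o['ee_pos']
for i in range(0,len(x),3):
    t=np.array(x[i:i+3]); d=r.T@(t-p); print('to',t,'tool shift',d.round(1),'n',round(np.linalg.norm(d)/40,1)); p=t
E
python3 go.py 260 -330 430 420 -120 430
```

```text
pos [  71.  -521.9  419.8] q [-1.46  0.11  1.59 -0.    1.46 -0.62] F [ 0.7 -1.   1.4] w 87.7 t 0.68
jaw ang -47.8 turn for jaw=+x: -0.835 tilt [-1.     0.011 -0.018]
to [ 260. -330.  430.] tool shift [ -6.9 269.  -15.5] n 6.7
to [ 420. -120.  430.] tool shift [  3.8 259.6 -48.2] n 6.6
```

>>> send_rows:
  rows:
    - [0,38,-2,0]
    - [0,38,-2,0]
    - [0,38,-2,0]
    - [0,38,-2,0]
    - [0,38,-2,0]
    - [0,38,-2,0]
    - [0,38,-6,0]
    - [0,38,-6,0]
    - [0,38,-6,0]
    - [0,38,-6,0]

```text
t: 1.52
ee_pos: [329.4, -232.4, 427.7]
orientation: [0.676, 1.473, -0.663]
ft_force: [0.4, -0.7, 0.3]
width: 87.4
```

```bash
python3 go.py 420 -120 430
```

```text
pos [ 329.4 -232.4  427.7] q [-0.65 -0.12  1.81  0.01  1.46  0.21] F [ 0.4 -0.7  0.3] w 87.4 t 1.52
jaw ang -49.1 turn for jaw=+x: -0.856 tilt [-1.     0.004 -0.01 ]
to [ 420. -120.  430.] tool shift [ -1.5 142.1 -25.6] n 3.6
```

>>> send_rows:
  rows:
    - [0,25,0,-0.122]
    - [0,25,0,-0.122]
    - [0,25,0,-0.122]
    - [0,25,0,-0.122]
    - [0,10,15,-0.122]
    - [0,0,25,-0.122]
    - [0,0,25,-0.122]
    - [0,0,0,0]

```text
t: 2.18
ee_pos: [464.1, -145.6, 426.6]
orientation: [-0.011, 1.575, 0.031]
ft_force: [-0.4, -0.0, -0.1]
width: 87.8
```

```bash
python3 go.py 622 -82 240
```

```text
pos [ 464.1 -145.6  426.6] q [-0.34  0.03  1.67  0.01  1.45 -0.36] F [-0.4 -0.  -0.1] w 87.8 t 2.18
jaw ang 1.6 turn for jaw=+x: 0.027 tilt [-1.     0.013 -0.004]
to [622. -82. 240.] tool shift [186.7  56.9 160.3] n 6.3
```

>>> send_rows:
  rows:
    - [5,10,35,0.027]
    - [10,10,35,0]
    - [20,12,35,0]
    - [30,12,30,0]
    - [35,10,20,0]
    - [35,3,5,0]
    - [30,0,0,0]
    - [15,0,0,0]
    - [0,0,0,0]

```text
t: 2.93
ee_pos: [625.0, -84.4, 240.3]
orientation: [0.023, 1.577, -0.006]
ft_force: [-1.1, 0.3, -0.1]
width: 88.1
```

```bash
python3 go.py 622 -82 200
python3 - <<'E'
from h import *
snap('top','top1');snap('side','side1')
for n in('top1','side1'):
    d=load(n)
    c=d['img'][150:300,300:480] if n=='top1' else d['img'][150:350,280:480]
    cv2.imwrite(f'pics/{n}c.png',cv2.resize(c,None,fx=3,fy=3,interpolation=cv2.INTER_CUBIC)[:,:,::-1])
E
```

```text
pos [625.  -84.4 240.3] q [-0.16  0.42  1.6   0.01  1.14 -0.14] F [-1.1  0.3 -0.1] w 88.1 t 2.93
jaw ang -1.0 turn for jaw=+x: -0.018 tilt [-1.     0.011 -0.006]
to [622. -82. 200.] tool shift [40.3  1.9 -2.9] n 1.0
```

View pics/side1c.png

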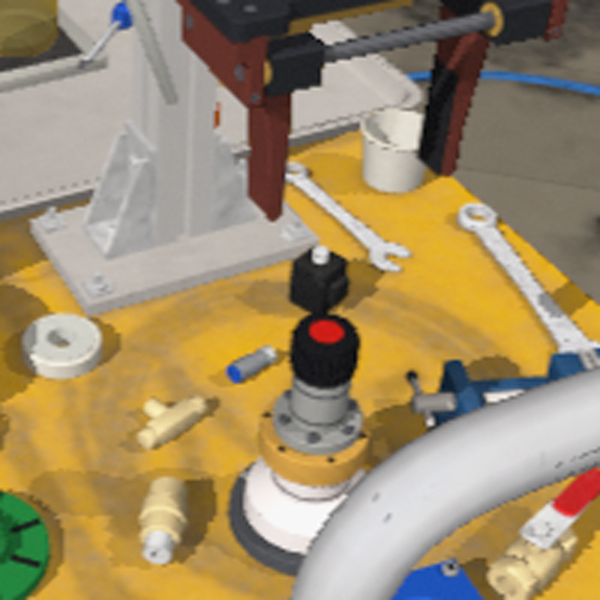

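View pics/top1c.png

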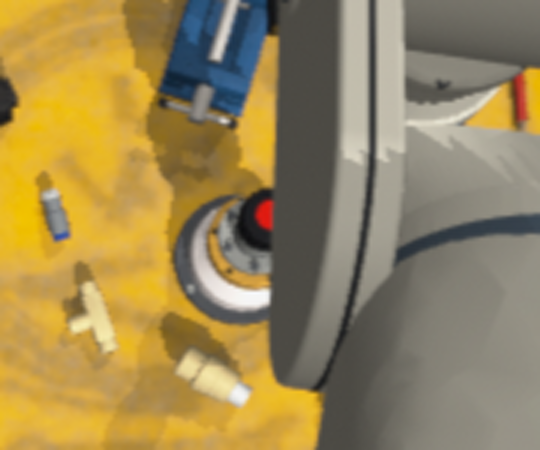

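The side view shows the open fingers straddling the stack, with tips near crop (267,213) and (442,168). I'll check that against the TCP reading to compare camera and robot.

Run:
```python
from h import *
d=load('side1')
for p in((267,213),(442,168),(354.5,190.5)): print(onz(d,280+p[0]/3-.33,150+p[1]/3-.33,240).round(1))
```

```text
[576.5 -88.1 240. ]
[675.1 -89.9 240. ]
[624.7 -89.  240. ]
```

>>> send_rows:
  rows:
    - [0,3,-2.5,-0.018]
    - [20,0,0,0]
    - [25,0,0,0]
    - [25,0,0,0]
    - [20,0,0,0]
    - [15,0,0,0]
    - [8,0,0,0]
    - [0,0,0,0]

```text
t: 3.7
ee_pos: [633.8, -83.3, 146.7]
orientation: [0.004, 1.541, 0.005]
ft_force: [-1.1, 1.3, -0.6]
width: 87.9
```

```bash
python3 go.py 622.5 -81.5 124
```

```text
pos [633.8 -83.3 146.7] q [-0.15  0.52  1.67  0.01  0.92 -0.16] F [-1.1  1.3 -0.6] w 87.9 t 3.7
jaw ang 0.0 turn for jaw=+x: 0.001 tilt [-1.     0.006  0.029]
to [622.5 -81.5 124. ] tool shift [ 22.4   1.6 -12. ] n 0.6
```

>>> send_rows:
  rows:
    - [0,0,0,0]
    - [0,0,0,0]

```text
t: 3.87
ee_pos: [635.3, -83.6, 149.9]
orientation: [0.003, 1.537, 0.005]
ft_force: [0.5, 0.7, 0.4]
width: 87.8
```

```bash
python3 go.py 622.5 -81.5 130
```

```text
pos [635.3 -83.6 149.9] q [-0.15  0.52  1.67  0.01  0.93 -0.16] F [0.5 0.7 0.4] w 87.8 t 3.87
jaw ang 0.0 turn for jaw=+x: 0.001 tilt [-0.999  0.005  0.033]
to [622.5 -81.5 130. ] tool shift [ 19.4   2.  -13.4] n 0.6
```

>>> send_rows:
  rows:
    - [0,1,-5,0]
    - [0,1,-5,0]
    - [0,0,-3,0]
    - [0,0,0,0]

```text
t: 4.2
ee_pos: [623.2, -81.8, 153.9]
orientation: [0.002, 1.531, 0.004]
ft_force: [0.3, 0.5, -0.2]
width: 87.3
```

```bash
python3 go.py 622.5 -81.5 130
```

```text
pos [623.2 -81.8 153.9] q [-0.15  0.49  1.7   0.01  0.91 -0.16] F [ 0.3  0.5 -0.2] w 87.3 t 4.2
jaw ang 0.0 turn for jaw=+x: 0.001 tilt [-0.999  0.004  0.04 ]
to [622.5 -81.5 130. ] tool shift [23.8  0.2 -1.7] n 0.6
```

>>> send_rows:
  rows:
    - [-5,0,0,0]
    - [-5,0,0,0]
    - [-5,0,0,0]
    - [-5,0,0,0]

```text
t: 4.53
ee_pos: [621.7, -81.8, 175.4]
orientation: [0.002, 1.532, 0.004]
ft_force: [0.2, 0.1, -0.0]
width: 87.6
```

```bash
python3 go.py 622.5 -81.5 130
```

```text
pos [621.7 -81.8 175.4] q [-0.15  0.46  1.69  0.01  0.95 -0.16] F [ 0.2  0.1 -0. ] w 87.6 t 4.53
jaw ang 0.0 turn for jaw=+x: 0.001 tilt [-0.999  0.004  0.039]
to [622.5 -81.5 130. ] tool shift [45.4  0.1 -0.9] n 1.1
```

>>> send_rows:
  rows:
    - [0,0,0,0]
    - [0,0,0,0]
    - [0,0,0,0]
    - [0,0,0,0]
    - [0,0,0,0]
    - [0,0,0,0]

```text
t: 5.03
ee_pos: [622.8, -81.9, 177.2]
orientation: [0.002, 1.529, 0.004]
ft_force: [-0.8, -0.5, -0.6]
width: 88.0
```

```bash
python3 go.py 622.5 -81.5 130
```

```text
pos [622.8 -81.9 177.2] q [-0.15  0.46  1.69  0.01  0.95 -0.16] F [-0.8 -0.5 -0.6] w 88.0 t 5.03
jaw ang 0.1 turn for jaw=+x: 0.001 tilt [-0.999  0.004  0.042]
to [622.5 -81.5 130. ] tool shift [47.1  0.3 -2.2] n 1.2
```

>>> send_rows:
  rows:
    - [-25,0,0,0]
    - [-25,0,0,0]
    - [-25,0,0,0]
    - [-25,0,0,0]

```text
t: 5.37
ee_pos: [614.2, -81.6, 272.0]
orientation: [0.004, 1.545, 0.006]
ft_force: [-0.3, -0.3, 0.5]
width: 87.7
```

```bash
python3 go.py 622.5 -81.5 130
```

```text
pos [614.2 -81.6 272. ] q [-0.16  0.35  1.62  0.01  1.15 -0.16] F [-0.3 -0.3  0.5] w 87.7 t 5.37
jaw ang 0.0 turn for jaw=+x: 0.001 tilt [-1.     0.006  0.026]
to [622.5 -81.5 130. ] tool shift [142.2  -0.7   4.7] n 3.6
```

>>> send_rows:
  rows:
    - [8,0,0,0]
    - [8,0,0,0]
    - [8,0,0,0]
    - [8,0,0,0]
    - [8,0,0,0]
    - [8,0,0,0]

```text
t: 5.87
ee_pos: [618.2, -81.8, 225.4]
orientation: [0.003, 1.536, 0.004]
ft_force: [-0.0, 0.1, 0.3]
width: 88.0
```

```bash
python3 go.py 622.5 -81.5 130
```

```text
pos [618.2 -81.8 225.4] q [-0.16  0.4   1.65  0.01  1.05 -0.16] F [-0.   0.1  0.3] w 88.0 t 5.87
jaw ang 0.0 turn for jaw=+x: 0.001 tilt [-0.999  0.005  0.034]
to [622.5 -81.5 130. ] tool shift [95.5 -0.2  1. ] n 2.4
```

>>> send_rows:
  rows:
    - [0,0,0,0]
    - [0,0,0,0]
    - [0,0,0,0]
    - [0,0,0,0]
    - [0,0,0,0]
    - [0,0,0,0]
    - [0,0,0,0]
    - [0,0,0,0]
    - [0,0,0,0]
    - [0,0,0,0]

```text
t: 6.7
ee_pos: [616.7, -81.5, 221.3]
orientation: [0.004, 1.542, 0.005]
ft_force: [0.3, 0.2, -0.0]
width: 87.6
```

```bash
python3 go.py 622.5 -81.5 130
```

```text
pos [616.7 -81.5 221.3] q [-0.16  0.41  1.66  0.01  1.05 -0.16] F [ 0.3  0.2 -0. ] w 87.6 t 6.7
jaw ang 0.1 turn for jaw=+x: 0.001 tilt [-1.     0.006  0.029]
to [622.5 -81.5 130. ] tool shift [91.5 -0.5  3.1] n 2.3
```

>>> send_rows:
  rows:
    - [0,0,20,0]
    - [0,0,20,0]
    - [0,0,20,0]

```text
t: 6.95
ee_pos: [674.9, -81.5, 223.6]
orientation: [0.004, 1.545, 0.005]
ft_force: [0.0, -0.1, -0.2]
width: 87.8
```

```bash
python3 go.py 622.5 -81.5 130
```

```text
pos [674.9 -81.5 223.6] q [-0.14  0.49  1.52  0.01  1.11 -0.15] F [ 0.  -0.1 -0.2] w 87.8 t 6.95
jaw ang 0.0 turn for jaw=+x: 0.0 tilt [-1.     0.006  0.026]
to [622.5 -81.5 130. ] tool shift [ 92.2  -0.6 -54.9] n 2.7
```

>>> send_rows:
  rows:
    - [0,0,-20,0]
    - [0,0,-20,0]
    - [0,0,-20,0]

```text
t: 7.2
ee_pos: [621.4, -81.6, 221.3]
orientation: [0.003, 1.539, 0.005]
ft_force: [-0.1, -0.0, 1.0]
width: 87.9
```

```bash
python3 go.py 622.5 -81.5 130
```

```text
pos [621.4 -81.6 221.3] q [-0.15  0.41  1.65  0.01  1.05 -0.16] F [-0.1 -0.   1. ] w 87.9 t 7.2
jaw ang 0.1 turn for jaw=+x: 0.001 tilt [-0.999  0.005  0.032]
to [622.5 -81.5 130. ] tool shift [91.3 -0.4 -1.9] n 2.3
```

>>> send_rows:
  rows:
    - [35,0,0,0]
    - [0,0,0,0]
    - [0,0,0,0]
    - [0,0,0,0]

```text
t: 7.53
ee_pos: [620.1, -81.5, 187.7]
orientation: [0.003, 1.539, 0.005]
ft_force: [0.1, -0.0, 1.0]
width: 87.8
```

```bash
python3 go.py 622.5 -81.5 130
```

```text
pos [620.1 -81.5 187.7] q [-0.15  0.45  1.68  0.01  0.98 -0.16] F [ 0.1 -0.   1. ] w 87.8 t 7.53
jaw ang 0.1 turn for jaw=+x: 0.001 tilt [-0.999  0.005  0.032]
to [622.5 -81.5 130. ] tool shift [57.7 -0.3  0.6] n 1.4
```

>>> send_rows:
  rows:
    - [-35,0,0,0]
    - [0,0,0,0]
    - [0,0,0,0]
    - [0,0,0,0]

```text
t: 7.87
ee_pos: [622.4, -82.0, 228.9]
orientation: [0.002, 1.533, 0.004]
ft_force: [-0.1, 0.0, 0.1]
width: 87.9
```

```bash
python3 go.py 622.5 -81.5 130
```

```text
pos [622.4 -82.  228.9] q [-0.15  0.4   1.64  0.01  1.06 -0.16] F [-0.1  0.   0.1] w 87.9 t 7.87
jaw ang 0.1 turn for jaw=+x: 0.001 tilt [-0.999  0.004  0.037]
to [622.5 -81.5 130. ] tool shift [98.8  0.  -3.6] n 2.5
```

>>> send_rows:
  rows:
    - [0,0,0,0]
    - [0,0,0,0]
    - [0,0,0,0]

```text
t: 8.12
ee_pos: [623.3, -82.0, 230.0]
orientation: [0.002, 1.531, 0.004]
ft_force: [-0.3, -0.2, 0.4]
width: 87.8
```

```bash
python3 go.py 622.5 -81.5 130
```

```text
pos [623.3 -82.  230. ] q [-0.15  0.4   1.64  0.01  1.06 -0.16] F [-0.3 -0.2  0.4] w 87.8 t 8.12
jaw ang 0.1 turn for jaw=+x: 0.001 tilt [-0.999  0.004  0.04 ]
to [622.5 -81.5 130. ] tool shift [99.9  0.1 -4.8] n 2.5
```

>>> send_rows:
  rows:
    - [-40,0,0,0]
    - [-40,0,0,0]
    - [-40,0,0,0]
    - [-40,0,0,0]
    - [-40,0,0,0]
    - [30,0,0,0]
    - [10,0,0,0]
    - [0,0,0,0]
    - [30,0,0,0]
    - [0,0,0,0]

```text
t: 8.95
ee_pos: [616.0, -82.2, 364.0]
orientation: [0.003, 1.54, 0.006]
ft_force: [-1.1, 0.2, -1.0]
width: 87.9
```

```bash
python3 go.py 622.5 -81.5 130
```

```text
pos [616.  -82.2 364. ] q [-0.16  0.28  1.51  0.01  1.32 -0.16] F [-1.1  0.2 -1. ] w 87.9 t 8.95
jaw ang 0.1 turn for jaw=+x: 0.002 tilt [-1.     0.005  0.03 ]
to [622.5 -81.5 130. ] tool shift [234.1  -0.6  -0.6] n 5.9
```

>>> send_rows:
  rows:
    - [0,0,0,0]
    - [0,0,0,0]
    - [35,0,0,0]
    - [0,0,0,0]
    - [0,0,0,0]
    - [0,0,0,0]

```text
t: 9.45
ee_pos: [618.4, -82.3, 333.0]
orientation: [0.003, 1.54, 0.006]
ft_force: [-0.1, -0.5, -0.4]
width: 88.0
```

```bash
python3 go.py 622.5 -81.5 130
```

```text
pos [618.4 -82.3 333. ] q [-0.16  0.31  1.54  0.01  1.27 -0.16] F [-0.1 -0.5 -0.4] w 88.0 t 9.45
jaw ang 0.1 turn for jaw=+x: 0.001 tilt [-1.     0.006  0.03 ]
to [622.5 -81.5 130. ] tool shift [203.   -0.4  -2. ] n 5.1
```

>>> send_rows:
  rows:
    - [-41,0,0,0]
    - [-41,0,0,0]
    - [-41,0,0,0]
    - [-41,0,0,0]
    - [-41,0,0,0]
    - [41,0,0,0]
    - [0,0,0,0]
    - [41,0,0,0]
    - [0,0,0,0]
    - [0,0,0,0]

```text
t: 10.28
ee_pos: [611.9, -82.7, 484.6]
orientation: [0.001, 1.526, 0.004]
ft_force: [0.5, 0.3, 1.3]
width: 87.6
```

```bash
python3 go.py 622.5 -81.5 130
```

```text
pos [611.9 -82.7 484.6] q [-0.16  0.21  1.34  0.01  1.54 -0.16] F [0.5 0.3 1.3] w 87.6 t 10.28
jaw ang 0.1 turn for jaw=+x: 0.002 tilt [-0.999  0.003  0.045]
to [622.5 -81.5 130. ] tool shift [354.7   0.   -5.3] n 8.9
```

>>> send_rows:
  rows:
    - [41,0,0,0]
    - [0,0,0,0]
    - [0,0,0,0]
    - [41,0,0,0]
    - [0,0,0,0]
    - [0,0,0,0]
    - [41,0,0,0]
    - [0,0,0,0]
    - [0,0,0,0]

```text
t: 11.03
ee_pos: [630.7, -84.5, 393.7]
orientation: [-0.004, 1.487, -0.001]
ft_force: [0.4, -0.6, 1.5]
width: 87.8
```

```bash
python3 go.py 622.5 -81.5 130
```

```text
pos [630.7 -84.5 393.7] q [-0.16  0.26  1.47  0.01  1.33 -0.16] F [ 0.4 -0.6  1.5] w 87.8 t 11.03
jaw ang 0.1 turn for jaw=+x: 0.002 tilt [-0.997 -0.003  0.084]
to [622.5 -81.5 130. ] tool shift [262.1   3.7 -30.1] n 6.6
```

>>> send_rows:
  rows:
    - [0,0,0,0]
    - [0,0,0,0]
    - [0,0,0,0]
    - [0,0,0,0]
    - [0,0,0,0]
    - [0,0,0,0]

```text
t: 11.53
ee_pos: [634.2, -85.1, 406.4]
orientation: [-0.005, 1.473, -0.002]
ft_force: [0.4, -1.1, 0.4]
width: 87.8
```

```bash
cat > st.py <<'E'
from workcell import ctrl
import numpy as np
from scipy.spatial.transform import Rotation as R
o=ctrl.get_obs(); r=R.from_rotvec(o['orientation']).as_matrix()
print(round(o['t'],3),o['ee_pos'].round(2),'q',o['qpos'].round(4),'v',o['qvel'].round(3),'tilt',r[:2,0].round(4))
E
python3 st.py
```

```text
11.533 [634.2  -85.08 406.42] q [-0.157   0.2512  1.4571  0.0108  1.3362 -0.1609] v [-0.    -0.01  -0.008 -0.001  0.006 -0.   ] tilt [ 0.0974 -0.0048]
```

>>> send_rows:
  rows:
    - [20,0,0,0]

```text
t: 11.62
ee_pos: [637.9, -85.4, 390.9]
orientation: [-0.006, 1.466, -0.003]
ft_force: [0.1, -0.4, -0.1]
width: 88.0
```

```bash
python3 st.py
```

```text
11.617 [637.9  -85.45 390.94] q [-0.1567  0.2621  1.4765  0.0109  1.2983 -0.1609] v [ 0.004  0.192  0.33   0.004 -0.507 -0.001] tilt [ 0.1049 -0.006 ]
```

>>> send_rows:
  rows:
    - [0,0,0,0]

```text
t: 11.7
ee_pos: [636.5, -85.3, 387.5]
orientation: [-0.005, 1.471, -0.003]
ft_force: [0.2, 0.3, -1.0]
width: 87.6
```

```bash
python3 st.py
```

```text
11.7 [636.45 -85.26 387.47] q [-0.1567  0.2644  1.4806  0.0108  1.2974 -0.1609] v [-0.002 -0.051 -0.086 -0.     0.059 -0.   ] tilt [ 0.0995 -0.0052]
```

>>> send_rows:
  rows:
    - [0,0,0,0]

```text
t: 11.78
ee_pos: [636.6, -85.3, 388.1]
orientation: [-0.006, 1.471, -0.003]
ft_force: [-0.2, 0.0, 0.4]
width: 87.6
```

```bash
python3 st.py
```

```text
11.783 [636.61 -85.26 388.09] q [-0.1567  0.2641  1.4797  0.0108  1.2982 -0.161 ] v [ 0.     0.022  0.037 -0.001 -0.007  0.001] tilt [ 0.0999 -0.0052]
```

>>> send_rows:
  rows:
    - [0,0,0,0]

```text
t: 11.87
ee_pos: [636.3, -85.2, 388.0]
orientation: [-0.005, 1.472, -0.003]
ft_force: [-0.8, 0.2, 0.9]
width: 88.1
```

```bash
python3 st.py
```

```text
11.867 [636.35 -85.2  388.04] q [-0.1567  0.2642  1.4796  0.0108  1.2993 -0.1609] v [-0.002 -0.009 -0.019  0.001  0.01   0.002] tilt [ 0.0988 -0.005 ]
```

>>> send_rows:
  rows:
    - [-41,0,0,0]
    - [0,0,0,0]
    - [0,0,0,0]
    - [-41,0,0,0]
    - [0,0,0,0]
    - [0,0,0,0]

```text
t: 12.37
ee_pos: [628.0, -84.8, 475.1]
orientation: [-0.006, 1.471, -0.003]
ft_force: [-0.2, 0.3, -0.6]
width: 87.4
```

```bash
python3 st.py
```

```text
12.367 [628.02 -84.81 475.08] q [-0.1582  0.2116  1.3639  0.0106  1.4666 -0.1606] v [ 0.001 -0.055 -0.1   -0.     0.035  0.   ] tilt [ 0.0998 -0.0052]
```

>>> send_rows:
  rows:
    - [20,0,0,0]
    - [20,0,0,0]
    - [20,0,0,0]
    - [20,0,0,0]

```text
t: 12.7
ee_pos: [640.0, -85.8, 402.7]
orientation: [-0.008, 1.453, -0.005]
ft_force: [-0.7, 0.3, 0.1]
width: 87.9
```

```bash
python3 st.py
```

```text
12.7 [640.01 -85.8  402.74] q [-0.1568  0.2526  1.4646  0.0109  1.3066 -0.1609] v [ 0.004  0.165  0.295  0.001 -0.488 -0.001] tilt [ 0.1178 -0.0079]
```

>>> send_rows:
  rows:
    - [0,0,0,0]
    - [0,0,0,0]
    - [0,0,0,0]
    - [0,0,0,0]

```text
t: 13.03
ee_pos: [638.8, -85.6, 399.8]
orientation: [-0.007, 1.458, -0.004]
ft_force: [0.2, 0.1, 0.7]
width: 88.1
```

```bash
python3 st.py
```

```text
13.033 [638.84 -85.61 399.84] q [-0.1567  0.2551  1.4671  0.0109  1.3074 -0.1609] v [-0.001 -0.005 -0.012  0.     0.009 -0.002] tilt [ 0.1121 -0.0071]
```

>>> send_rows:
  rows:
    - [-30,0,0,0]
    - [-30,0,0,0]
    - [-30,0,0,0]

```text
t: 13.28
ee_pos: [626.8, -84.7, 487.2]
orientation: [-0.006, 1.468, -0.003]
ft_force: [1.3, 1.0, -0.3]
width: 87.7
```

```bash
python3 st.py
```

```text
13.283 [626.81 -84.68 487.23] q [-0.1583  0.2049  1.3473  0.0107  1.4874 -0.1606] v [-0.006 -0.188 -0.571  0.001  0.736  0.002] tilt [ 0.1022 -0.0055]
```

>>> send_rows:
  rows:
    - [0,0,0,0]

```text
t: 13.37
ee_pos: [628.3, -84.9, 495.8]
orientation: [-0.007, 1.457, -0.004]
ft_force: [-0.0, 0.8, 0.3]
width: 88.0
```

```bash
python3 st.py
```

```text
13.367 [628.34 -84.95 495.76] q [-0.1584  0.1993  1.3375  0.0108  1.4911 -0.1606] v [-0.     0.015  0.05  -0.001 -0.038  0.001] tilt [ 0.1137 -0.0073]
```

>>> send_rows:
  rows:
    - [0,0,0,0]
    - [0,0,0,0]
    - [0,0,0,0]

```text
t: 13.62
ee_pos: [628.9, -85.1, 500.2]
orientation: [-0.008, 1.449, -0.005]
ft_force: [0.1, 0.3, 0.2]
width: 87.9
```

```bash
python3 st.py
```

```text
13.617 [628.89 -85.06 500.21] q [-0.1584  0.1953  1.3339  0.0108  1.4912 -0.1606] v [-0.001 -0.009 -0.003  0.001 -0.002  0.   ] tilt [ 0.1212 -0.0085]
```

>>> send_rows:
  rows:
    - [5,0,0,0]
    - [5,0,0,0]
    - [5,0,0,0]
    - [5,0,0,0]
    - [5,0,0,0]
    - [5,0,0,0]
    - [0,0,0,0]
    - [0,0,0,0]

```text
t: 14.28
ee_pos: [631.5, -85.1, 461.1]
orientation: [-0.007, 1.459, -0.004]
ft_force: [0.8, 0.1, 0.6]
width: 87.7
```

```bash
python3 st.py
```

```text
14.283 [631.51 -85.08 461.06] q [-0.1578  0.2156  1.3888  0.0108  1.4254 -0.1607] v [ 0.001  0.01   0.014  0.    -0.008  0.   ] tilt [ 0.1119 -0.007 ]
```

>>> send_rows:
  rows:
    - [5,0,0,0]
    - [5,0,0,0]
    - [5,0,0,0]
    - [5,0,0,0]
    - [5,0,0,0]
    - [5,0,0,0]
    - [5,0,0,0]
    - [5,0,0,0]
    - [0,0,0,0]
    - [0,0,0,0]

```text
t: 15.12
ee_pos: [636.5, -85.4, 416.9]
orientation: [-0.007, 1.459, -0.004]
ft_force: [0.6, 1.4, 0.0]
width: 87.7
```

```bash
python3 st.py
```

```text
15.117 [636.53 -85.41 416.94] q [-0.157   0.2424  1.4472  0.0108  1.3401 -0.1608] v [-0.     0.009  0.011  0.    -0.006 -0.001] tilt [ 0.112 -0.007]
```

>>> send_rows:
  rows:
    - [3,0,0,0]
    - [3,0,0,0]
    - [3,0,0,0]
    - [3,0,0,0]
    - [3,0,0,0]
    - [3,0,0,0]
    - [3,0,0,0]
    - [3,0,0,0]
    - [0,0,0,0]
    - [0,0,0,0]

```text
t: 15.95
ee_pos: [639.8, -85.6, 391.1]
orientation: [-0.007, 1.458, -0.004]
ft_force: [-0.3, 0.7, 0.0]
width: 87.8
```

```bash
python3 st.py
```

```text
15.95 [639.75 -85.65 391.08] q [-0.1566  0.2611  1.4782  0.0109  1.2894 -0.1609] v [-0.001  0.005  0.009  0.001 -0.004 -0.   ] tilt [ 0.113  -0.0072]
```

>>> send_rows:
  rows:
    - [0,0,5,0]
    - [0,0,5,0]
    - [0,0,5,0]
    - [0,0,5,0]
    - [0,0,5,0]
    - [0,0,5,0]
    - [0,0,0,0]
    - [0,0,0,0]

```text
t: 16.62
ee_pos: [674.0, -85.6, 395.5]
orientation: [-0.007, 1.456, -0.004]
ft_force: [0.6, -0.1, -0.1]
width: 87.6
```

```bash
python3 st.py
```

```text
16.617 [673.96 -85.59 395.54] q [-0.1482  0.315   1.3963  0.0099  1.3155 -0.1522] v [ 0.003  0.014 -0.016  0.001  0.001  0.002] tilt [ 0.1147 -0.0074]
```

>>> send_rows:
  rows:
    - [-25,0,0,0]
    - [-25,0,0,0]
    - [-25,0,0,0]
    - [-25,0,0,0]
    - [8,0,0,0]
    - [8,0,0,0]
    - [8,0,0,0]
    - [8,0,0,0]
    - [8,0,0,0]
    - [8,0,0,0]

```text
t: 17.45
ee_pos: [666.1, -85.0, 444.7]
orientation: [-0.007, 1.461, -0.004]
ft_force: [0.3, 0.2, 0.5]
width: 87.9
```

```bash
python3 st.py
```

```text
17.45 [666.11 -84.97 444.67] q [-0.149   0.2825  1.3363  0.0097  1.4135 -0.1521] v [ 0.002  0.067  0.162 -0.002 -0.206 -0.001] tilt [ 0.1092 -0.0067]
```

>>> send_rows:
  rows:
    - [0,0,0,0]
    - [0,0,0,0]
    - [0,0,0,0]
    - [0,0,0,0]

```text
t: 17.78
ee_pos: [664.8, -84.8, 438.4]
orientation: [-0.006, 1.47, -0.003]
ft_force: [-0.2, 0.9, -0.7]
width: 88.1
```

```bash
python3 st.py
```

```text
17.783 [664.84 -84.77 438.36] q [-0.149   0.2875  1.3423  0.0097  1.4118 -0.1521] v [-0.001  0.003 -0.002 -0.001 -0.001  0.   ] tilt [ 0.1002 -0.0054]
```

>>> send_rows:
  rows:
    - [-25,0,0,0]
    - [-25,0,0,0]
    - [-25,0,0,0]
    - [8,0,0,0]
    - [8,0,0,0]
    - [8,0,0,0]
    - [8,0,0,0]
    - [8,0,0,0]
    - [0,0,0,0]
    - [0,0,0,0]

```text
t: 18.62
ee_pos: [660.7, -84.5, 470.6]
orientation: [-0.005, 1.474, -0.002]
ft_force: [0.0, -0.2, 0.6]
width: 87.8
```

```bash
python3 st.py
```

```text
18.617 [660.75 -84.46 470.62] q [-0.1495  0.2712  1.2967  0.0097  1.4767 -0.152 ] v [ 0.001  0.019  0.034  0.001 -0.013 -0.001] tilt [ 0.0971 -0.0049]
```

>>> send_rows:
  rows:
    - [-40,0,0,0]
    - [-40,0,0,0]
    - [8,0,0,0]
    - [8,0,0,0]
    - [8,0,0,0]
    - [8,0,0,0]
    - [8,0,0,0]
    - [8,0,0,0]
    - [0,0,0,0]
    - [0,0,0,0]

```text
t: 19.45
ee_pos: [655.6, -83.9, 491.6]
orientation: [-0.004, 1.489, -0.001]
ft_force: [-0.6, 0.3, 1.6]
width: 87.7
```

```bash
python3 st.py
```

```text
19.45 [655.57 -83.94 491.63] q [-0.1499  0.2653  1.2604  0.0096  1.5343 -0.1519] v [ 0.001  0.015  0.031 -0.    -0.014  0.001] tilt [ 0.082  -0.0027]
```

>>> send_rows:
  rows:
    - [-41,0,0,0]
    - [-41,0,0,0]
    - [10,0,0,0]
    - [10,0,0,0]
    - [10,0,0,0]
    - [10,0,0,0]
    - [10,0,0,0]
    - [10,0,0,0]
    - [10,0,0,0]
    - [10,0,0,0]

```text
t: 20.28
ee_pos: [653.6, -83.6, 484.6]
orientation: [-0.003, 1.499, 0.001]
ft_force: [0.3, -0.1, 0.5]
width: 87.7
```

```bash
python3 st.py
```

```text
20.283 [653.59 -83.59 484.58] q [-0.1498  0.2686  1.2701  0.0096  1.5313 -0.1519] v [ 0.003  0.05   0.226  0.    -0.262  0.001] tilt [ 0.0722 -0.0012]
```

>>> send_rows:
  rows:
    - [-41,0,0,0]
    - [-41,0,0,0]
    - [10,0,0,0]
    - [10,0,0,0]
    - [10,0,0,0]
    - [10,0,0,0]
    - [10,0,0,0]
    - [10,0,0,0]
    - [10,0,0,0]
    - [10,0,0,0]

```text
t: 21.12
ee_pos: [648.4, -82.7, 464.9]
orientation: [0.0, 1.524, 0.004]
ft_force: [-0.1, 0.2, -0.6]
width: 87.7
```

```bash
python3 st.py
```

```text
21.117 [648.38 -82.71 464.94] q [-0.1496  0.2782  1.297   0.0096  1.5203 -0.1519] v [ 0.002  0.054  0.225  0.    -0.263 -0.002] tilt [0.047  0.0026]
```

>>> send_rows:
  rows:
    - [10,0,0,0]
    - [10,0,0,0]
    - [10,0,0,0]
    - [10,0,0,0]
    - [10,0,0,0]
    - [10,0,0,0]
    - [10,0,0,0]
    - [10,0,0,0]
    - [0,0,0,0]
    - [0,0,0,0]

```text
t: 21.95
ee_pos: [651.1, -82.2, 371.7]
orientation: [0.001, 1.529, 0.004]
ft_force: [0.4, 0.4, -0.4]
width: 88.0
```

```bash
python3 st.py
```

```text
21.95 [651.15 -82.25 371.7 ] q [-0.1482  0.3272  1.4268  0.0097  1.3473 -0.1522] v [ 0.     0.015  0.021 -0.    -0.014 -0.   ] tilt [0.0413 0.0034]
```

>>> send_rows:
  rows:
    - [-41,0,0,0]
    - [-41,0,0,0]
    - [10,0,0,0]
    - [10,0,0,0]
    - [10,0,0,0]
    - [10,0,0,0]
    - [10,0,0,0]
    - [10,0,0,0]
    - [10,0,0,0]
    - [10,0,0,0]

```text
t: 22.78
ee_pos: [650.9, -82.2, 369.9]
orientation: [0.001, 1.53, 0.004]
ft_force: [0.7, 0.8, 0.4]
width: 87.9
```

```bash
python3 st.py
```

```text
22.783 [650.9  -82.19 369.85] q [-0.1482  0.328   1.4296  0.0097  1.3438 -0.1522] v [ 0.002  0.094  0.179  0.001 -0.256  0.   ] tilt [0.0411 0.0035]
```

>>> send_rows:
  rows:
    - [-30,0,0,0]
    - [-30,0,0,0]
    - [10,0,-3,0]
    - [10,0,-3,0]
    - [10,0,-3,0]
    - [10,0,-3,0]
    - [10,0,-3,0]
    - [10,0,-3,0]
    - [0,0,0,0]
    - [0,0,0,0]

```text
t: 23.62
ee_pos: [626.1, -81.3, 349.2]
orientation: [0.004, 1.552, 0.007]
ft_force: [0.7, -0.1, 0.6]
width: 87.7
```

```bash
python3 st.py
```

```text
23.617 [626.08 -81.32 349.17] q [-0.1527  0.3117  1.497   0.0099  1.3151 -0.1572] v [ 0.     0.013  0.039 -0.002 -0.014  0.001] tilt [0.019  0.0067]
```

>>> send_rows:
  rows:
    - [10,0,-0.5,0]
    - [10,0,-0.5,0]
    - [10,0,-0.5,0]
    - [10,0,-0.5,0]
    - [10,0,-0.5,0]
    - [10,0,-0.5,0]
    - [10,0,-0.5,0]
    - [10,0,-0.5,0]
    - [10,0,0,0]
    - [10,0,0,0]

```text
t: 24.45
ee_pos: [625.3, -80.8, 240.8]
orientation: [0.003, 1.548, 0.006]
ft_force: [-0.1, -0.3, 0.6]
width: 87.9
```

```bash
python3 st.py
```

```text
24.45 [625.3  -80.77 240.77] q [-0.152   0.4022  1.6175  0.0108  1.1003 -0.1589] v [ 0.003  0.14   0.115  0.    -0.253 -0.001] tilt [0.0228 0.0062]
```

>>> send_rows:
  rows:
    - [10,0,0,0]
    - [10,0,0,0]
    - [10,0,0,0]
    - [10,0,0,0]
    - [10,0,0,0]
    - [10,0,0,0]
    - [10,0,0,0]
    - [0,0,0,0]
    - [0,0,0,0]

```text
t: 25.2
ee_pos: [625.8, -80.1, 159.7]
orientation: [0.004, 1.552, 0.007]
ft_force: [-0.4, 0.9, -0.2]
width: 87.9
```

```bash
python3 st.py
```

```text
25.2 [625.78 -80.07 159.67] q [-0.1508  0.498   1.6731  0.0117  0.9531 -0.1596] v [ 0.     0.021  0.013  0.003 -0.012 -0.   ] tilt [0.0187 0.0068]
```

>>> send_rows:
  rows:
    - [8,0,-1,0]
    - [8,0,-1,0]
    - [8,-0.5,-1,0]
    - [6,-0.5,0,0]
    - [3,0,0,0]
    - [0,0,0,0]
    - [0,0,0,0]

```text
t: 25.78
ee_pos: [623.9, -81.1, 124.1]
orientation: [0.004, 1.55, 0.007]
ft_force: [-1.2, -0.5, 0.3]
width: 87.8
```

```bash
python3 st.py
python3 - <<'E'
from h import *
d=snap('side','side2'); c=d['img'][150:350,280:480]
cv2.imwrite('pics/side2c.png',cv2.resize(c,None,fx=3,fy=3,interpolation=cv2.INTER_CUBIC)[:,:,::-1])
E
```

```text
25.783 [623.92 -81.12 124.11] q [-0.1529  0.5417  1.6972  0.0124  0.8834 -0.1627] v [ 0.     0.007  0.002 -0.    -0.003 -0.   ] tilt [0.0207 0.0065]
```

View pics/side2c.png

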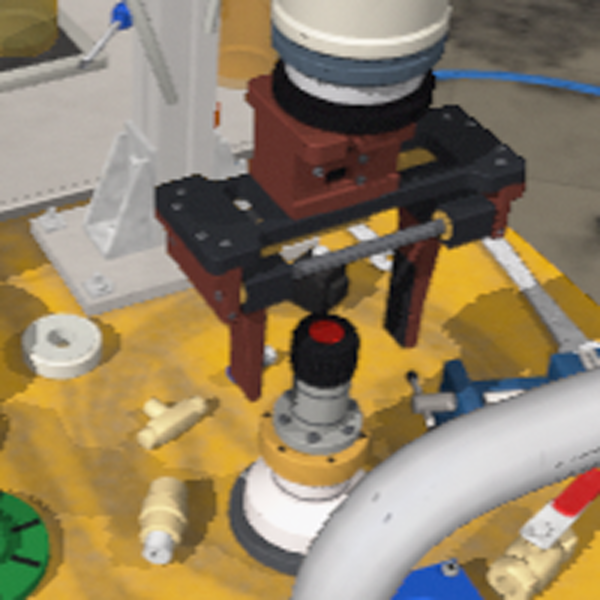

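The fingers straddle the knob with their tips level with its underside, so I'll close.

>>> send_rows:
  rows:
    - [0,0,0,0]
    - [0,0,0,0]
    - [0,0,0,0]
    - [0,0,0,0]
    - [0,0,0,0]
    - [0,0,0,0]
  fingers: 0.0

```text
t: 26.33
ee_pos: [625.0, -81.2, 125.8]
orientation: [0.003, 1.547, 0.006]
ft_force: [-0.7, 0.3, 0.7]
width: 50.9
```

```bash
python3 st.py
```

```text
26.333 [625.02 -81.24 125.81] q [-0.1529  0.5397  1.6959  0.0124  0.8838 -0.1627] v [-0.    -0.004 -0.004  0.001  0.002 -0.001] tilt [0.0235 0.0061]
```

>>> send_rows:
  rows:
    - [0.5,0,-1,0]
    - [0.5,0,-0.5,0]
    - [0,0,0,0]
    - [0,0,0,0]

```text
t: 26.67
ee_pos: [623.5, -81.2, 124.9]
orientation: [0.003, 1.547, 0.006]
ft_force: [1.5, 0.3, -0.2]
width: 34.6
```

```bash
python3 st.py
```

```text
26.667 [623.48 -81.22 124.93] q [-0.1532  0.5388  1.7002  0.0125  0.88   -0.1631] v [ 0.    -0.     0.001  0.    -0.003  0.   ] tilt [0.0239 0.006 ]
```

>>> send_rows:
  rows:
    - [-5,0,0,0]
    - [-10,0,0,0]
    - [-20,0,0,0]
    - [-15,0,0,0]
    - [0,-6,-10,0]
    - [0,-10,-16,0]
    - [0,-10,-16,0]
    - [0,-10,-16,0]
    - [0,-10,-16,0]
    - [0,-10,-16,0]

```text
t: 27.5
ee_pos: [528.3, -139.3, 176.7]
orientation: [-0.001, 1.545, 0.009]
ft_force: [0.7, -0.3, -0.2]
width: 34.5
```

```bash
python3 st.py
```

```text
27.5 [ 528.27 -139.27  176.67] q [-0.2867  0.359   1.8567  0.016   0.9023 -0.3029] v [-0.333 -0.226  0.377  0.008 -0.147 -0.338] tilt [0.0263 0.0053]
```

>>> send_rows:
  rows:
    - [0,-10,-16,0]
    - [0,-10,-16,0]
    - [0,-10,-16,0]
    - [4,-8,-13,0]
    - [8,-4,-7,0]
    - [10,0,-3,0]
    - [10,0,0,0]
    - [10,0,0,0]
    - [10,0,0,0]
    - [10,0,0,0]

```text
t: 28.33
ee_pos: [445.1, -186.0, 109.8]
orientation: [0.002, 1.544, 0.004]
ft_force: [-0.7, -0.2, -0.3]
width: 34.0
```

```bash
python3 st.py
```

```text
28.333 [ 445.13 -185.98  109.78] q [-0.4296  0.3863  2.0317  0.0222  0.7011 -0.4479] v [-0.003  0.233  0.071  0.007 -0.305 -0.011] tilt [0.0266 0.0036]
```

>>> send_rows:
  rows:
    - [10,0.5,2,0]
    - [10,0.5,2,0]
    - [10,0.5,2,0]
    - [10,0,0,0]
    - [10,0,0,0]
    - [10,0,0,0]
    - [8,0,0,0]
    - [6,0,0,0]
    - [0,0,0,0]
    - [0,0,0,0]

```text
t: 29.17
ee_pos: [451.6, -183.1, 25.3]
orientation: [0.003, 1.548, 0.006]
ft_force: [0.7, 0.4, -0.9]
width: 34.0
```

```bash
python3 st.py
```

```text
29.167 [ 451.61 -183.09   25.28] q [-0.4185  0.5573  2.0427  0.0281  0.5234 -0.4445] v [ 0.001  0.017  0.002 -0.    -0.008 -0.001] tilt [0.0224 0.0054]
```

Run:
```python
from h import *
d=snap('side','side3'); c=d['img'][270:470,220:420]
cv2.imwrite('pics/side3c.png',cv2.resize(c,None,fx=3,fy=3,interpolation=cv2.INTER_CUBIC)[:,:,::-1])
```

```text
(no output)
```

View pics/side3c.png

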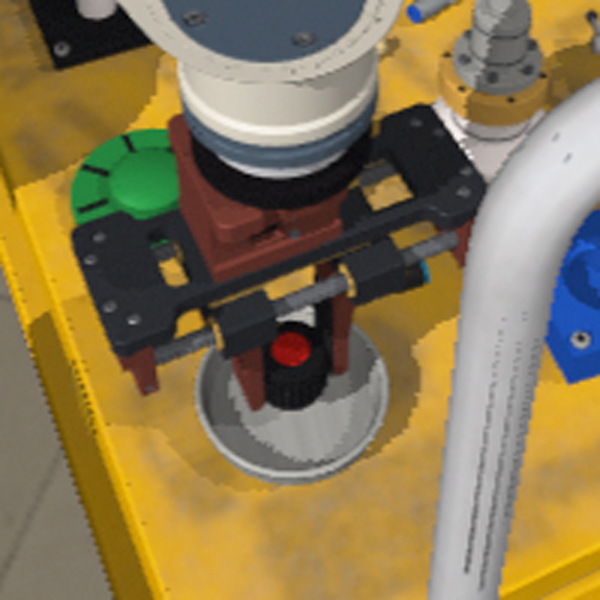

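>>> send_rows:
  rows:
    - [4,0,0,0]
    - [4,0,0,0]
    - [3,0,0,0]
    - [2,0,0,0]
    - [0,0,0,0]

```text
t: 29.63
ee_pos: [453.2, -183.7, 12.8]
orientation: [0.002, 1.545, 0.004]
ft_force: [-0.3, -0.1, -0.3]
width: 34.5
```

```bash
python3 st.py
```

```text
29.633 [ 453.21 -183.67   12.8 ] q [-0.4183  0.5833  2.0425  0.0296  0.4938 -0.4458] v [-0.    -0.002 -0.001  0.001  0.001  0.   ] tilt [0.0259 0.0038]
```

>>> send_rows:
  rows:
    - [1.5,0,-0.5,0]
    - [1.5,0,0,0]
    - [1,0,0,0]
    - [0,0,0,0]

```text
t: 29.97
ee_pos: [452.9, -183.7, 8.6]
orientation: [0.002, 1.544, 0.004]
ft_force: [0.0, 0.2, -1.2]
width: 34.0
```

```bash
python3 st.py
```

```text
29.967 [ 452.92 -183.73    8.56] q [-0.4186  0.5918  2.0435  0.0302  0.484  -0.4468] v [ 0.    -0.002 -0.    -0.001  0.001  0.001] tilt [0.0263 0.0037]
```

>>> send_rows:
  rows:
    - [0.8,0,0,0]
    - [0.6,0,0,0]

```text
t: 30.13
ee_pos: [453.1, -183.8, 7.8]
orientation: [0.001, 1.544, 0.004]
ft_force: [-4.2, 1.8, 17.9]
width: 34.3
```

```bash
python3 st.py
```

```text
30.133 [ 453.08 -183.82    7.81] q [-0.4186  0.5935  2.0432  0.0302  0.4824 -0.447 ] v [-0.     0.002 -0.002  0.002  0.    -0.001] tilt [0.0265 0.0036]
```

>>> send_rows:
  rows:
    - [0,0,0,0]
    - [0,0,0,0]
    - [0,0,0,0]
  fingers: 0.52

```text
t: 30.38
ee_pos: [453.5, -184.1, 8.4]
orientation: [0.001, 1.543, 0.004]
ft_force: [-0.3, -0.0, -0.5]
width: 45.6
```

```bash
python3 st.py
```

```text
30.383 [ 453.51 -184.05    8.43] q [-0.4187  0.5923  2.0429  0.0302  0.4826 -0.447 ] v [-0.    -0.003 -0.001 -0.001 -0.001  0.   ] tilt [0.0276 0.0031]
```

>>> send_rows:
  rows:
    - [-6,0,0,0]
    - [-12,0,0,0]
    - [-20,0,0,0]
    - [-20,0,0,0]

```text
t: 30.72
ee_pos: [449.2, -183.0, 65.3]
orientation: [0.004, 1.551, 0.006]
ft_force: [-0.1, 0.3, 0.5]
width: 45.9
```

>>> send_rows:
  rows:
    - [-40,0,0,0]
    - [-40,0,0,0]
    - [10,0,0,0]
    - [10,5,10,0]
    - [5,10,16,0]
    - [0,10,16,0]
    - [0,10,16,0]
    - [0,10,16,0]
    - [0,10,16,0]
    - [0,10,16,0]
  fingers: 1.0

```text
t: 31.55
ee_pos: [558.5, -115.1, 126.6]
orientation: [0.007, 1.55, 0.001]
ft_force: [-0.0, -0.1, -0.1]
width: 87.7
```

```bash
python3 st.py
python3 - <<'E'
from h import *
d=snap('side','side4'); c=d['img'][250:470,220:480]
cv2.imwrite('pics/side4c.png',cv2.resize(c,None,fx=2.6,fy=2.6,interpolation=cv2.INTER_CUBIC)[:,:,::-1])
d=snap('top','top4'); cv2.imwrite('pics/top4c.png',cv2.resize(d['img'][180:360,240:480],None,fx=2.6,fy=2.6,interpolation=cv2.INTER_CUBIC)[:,:,::-1])
E
```

```text
31.55 [ 558.47 -115.14  126.64] q [-0.2293  0.4648  1.831   0.0127  0.8263 -0.2341] v [ 0.321  0.233 -0.381 -0.011  0.164  0.326] tilt [0.0212 0.0047]
```

View pics/side4c.png

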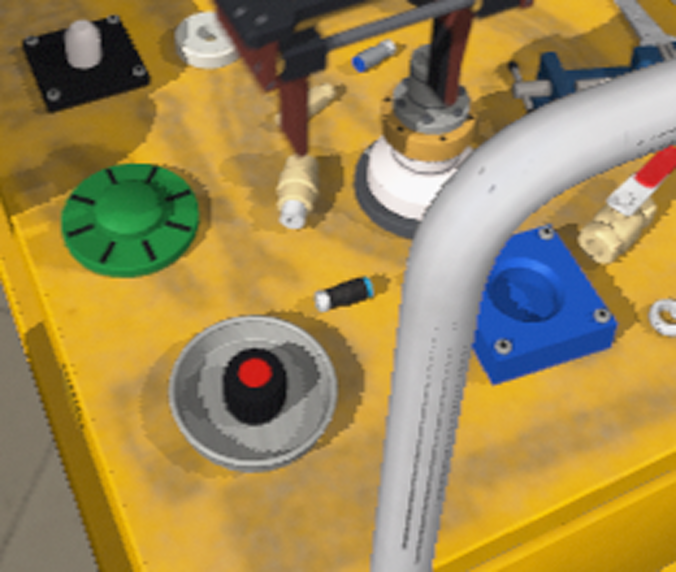

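View pics/top4c.png

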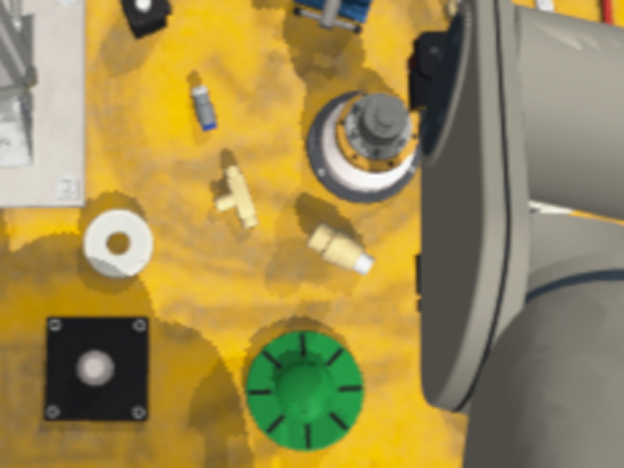

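The knob stands upright near the middle of the dish, at about side crop (255,390). The tool is still low at z = 127 beside the stack, so I'll raise it before going over.

>>> send_rows:
  rows:
    - [-30,0,-3,0]
    - [-30,0,0,0]
    - [0,5,10,0]
    - [0,8,16,0]
    - [0,8,16,0]
    - [0,6,14,0]
    - [0,3,5,0]
    - [0,0,0,0]
    - [0,0,0,0]

```text
t: 32.4
ee_pos: [612.1, -82.1, 177.7]
orientation: [0.007, 1.567, 0.005]
ft_force: [-0.5, -0.4, 0.8]
width: 87.6
```

```bash
python3 st.py
```

```text
32.4 [612.13 -82.14 177.74] q [-0.1568  0.4634  1.6823  0.0098  0.9929 -0.1611] v [ 0.003  0.017  0.012  0.    -0.005  0.001] tilt [0.0042 0.0076]
```

>>> send_rows:
  rows:
    - [8,0,3,0]
    - [10,0,3,0]
    - [10,0.5,3,0]
    - [10,0.5,1,0]
    - [10,0,0,0]
    - [10,0,0,0]
    - [8,0,0,0]
    - [5,0,0,0]
    - [0,0,0,0]
    - [0,0,0,0]

```text
t: 33.23
ee_pos: [617.7, -81.7, 94.8]
orientation: [0.009, 1.575, 0.004]
ft_force: [0.2, 0.3, 0.7]
width: 87.8
```

```bash
python3 st.py
```

```text
33.233 [617.75 -81.75  94.85] q [-0.1545  0.5845  1.7049  0.0103  0.8577 -0.1582] v [ 0.001  0.011  0.004  0.001 -0.008  0.001] tilt [-0.0042  0.0085]
```

>>> send_rows:
  rows:
    - [0.5,0,2,0]
    - [0.5,0,2,0]
    - [0.5,0,1,0]
    - [0,0,0,0]
    - [0,0,0,0]
    - [0,0,0,0]
  fingers: 0.0

```text
t: 33.73
ee_pos: [625.1, -81.9, 95.5]
orientation: [0.009, 1.571, 0.004]
ft_force: [0.4, -0.2, -0.3]
width: 51.0
```

```bash
python3 st.py
```

```text
33.733 [625.1  -81.93  95.53] q [-0.153   0.5906  1.6906  0.0103  0.8616 -0.1568] v [ 0.001 -0.005 -0.002  0.002  0.002  0.001] tilt [0.0001 0.0079]
```

>>> send_rows:
  rows:
    - [0.8,0,-1.2,0]
    - [0.5,0,-0.6,0]
    - [0,0,0,0]
    - [0,0,0,0]
    - [0,0,0,0]

```text
t: 34.15
ee_pos: [623.2, -81.9, 94.7]
orientation: [0.008, 1.57, 0.004]
ft_force: [0.1, 0.5, -1.0]
width: 31.9
```

```bash
python3 st.py; python3 go.py
```

```text
34.15 [623.23 -81.93  94.66] q [-0.1535  0.5893  1.6959  0.0104  0.8567 -0.1573] v [ 0.002 -0.001 -0.001  0.001 -0.001  0.   ] tilt [0.0009 0.0078]
pos [623.2 -81.9  94.7] q [-0.15  0.59  1.7   0.01  0.86 -0.16] F [ 0.1  0.5 -1. ] w 31.9 t 34.15
jaw ang -0.2 turn for jaw=+x: -0.003 tilt [-1.     0.008  0.001]
```

>>> send_rows:
  rows:
    - [-4,0,0,0]
    - [-8,0,0,0]
    - [-10,0,0,0]
    - [-10,0,0,0]
    - [-5,0,0,0]
    - [0,-6,0,0]
    - [0,-12,0,0]
    - [0,-16,0,0]
    - [0,-16,0,0]
    - [0,-16,0,0]

```text
t: 34.98
ee_pos: [621.8, -150.2, 134.8]
orientation: [0.005, 1.572, 0.008]
ft_force: [0.4, -0.2, -2.3]
width: 31.5
```

```bash
python3 st.py
```

```text
34.983 [ 621.75 -150.19  134.83] q [-0.2592  0.5496  1.6506  0.0091  0.9447 -0.2663] v [-0.317  0.062 -0.108 -0.004  0.046 -0.317] tilt [-0.0013  0.008 ]
```

>>> send_rows:
  rows:
    - [0,-14,1,0]
    - [0,-12,1,0]
    - [3,-8,1,0]
    - [6,-3,0,0]
    - [8,0,0,0]
    - [10,0,0,0]
    - [10,0,0,0]
    - [8,0,0,0]
    - [5,0,0,0]
    - [0,0,0,0]

```text
t: 35.82
ee_pos: [622.7, -193.1, 76.4]
orientation: [0.008, 1.576, 0.006]
ft_force: [0.1, -0.2, -3.1]
width: 31.3
```

```bash
python3 st.py
```

```text
35.817 [ 622.7  -193.09   76.35] q [-0.3222  0.6454  1.6399  0.009   0.8642 -0.3268] v [ 0.01   0.009  0.004  0.001  0.    -0.001] tilt [-0.0053  0.009 ]
```

>>> send_rows:
  rows:
    - [3,-1,1.5,0]
    - [4,-1,1.5,0]
    - [3,-0.5,0.3,0]
    - [0,0,0,0]

```text
t: 36.15
ee_pos: [626.6, -194.5, 65.1]
orientation: [0.007, 1.576, 0.008]
ft_force: [-0.0, -0.5, -3.9]
width: 31.5
```

```bash
python3 st.py
python3 - <<'E'
from h import *
d=snap('side','side5'); c=d['img'][240:440,320:520]
cv2.imwrite('pics/side5c.png',cv2.resize(c,None,fx=3,fy=3,interpolation=cv2.INTER_CUBIC)[:,:,::-1])
d=snap('top','top5'); cv2.imwrite('pics/top5c.png',cv2.resize(d['img'][170:350,340:580],None,fx=2.6,fy=2.6,interpolation=cv2.INTER_CUBIC)[:,:,::-1])
E
```

```text
36.15 [ 626.61 -194.52   65.06] q [-0.3224  0.6662  1.6324  0.0093  0.8512 -0.329 ] v [ 0.005 -0.003 -0.008 -0.001  0.003  0.   ] tilt [-0.0055  0.0092]
```

View pics/side5c.png

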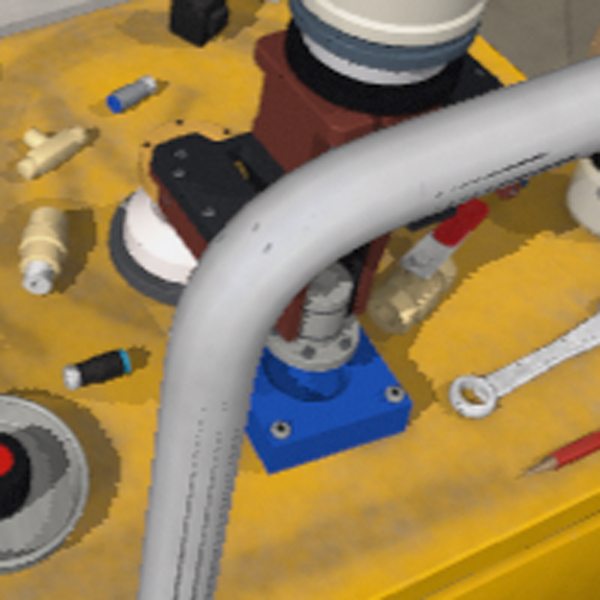

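View pics/top5c.png

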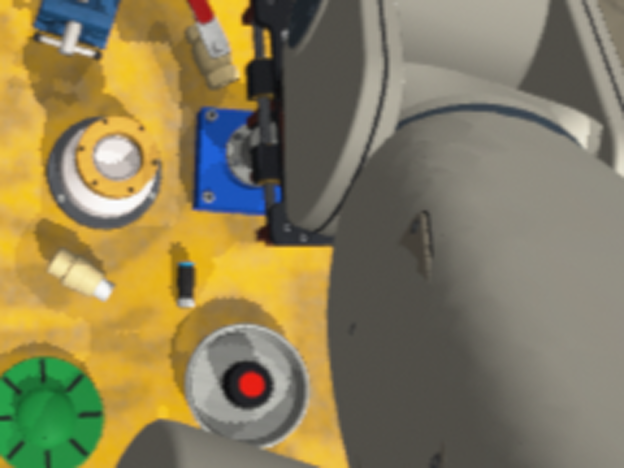

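Run:
```python
from h import *
d=load('side5')
im=d['img'][330:375,400:450]; cv2.imwrite('pics/fl.png',cv2.resize(im,None,fx=12,fy=12,interpolation=cv2.INTER_CUBIC)[:,:,::-1])
```

```text
(no output)
```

View pics/fl.png

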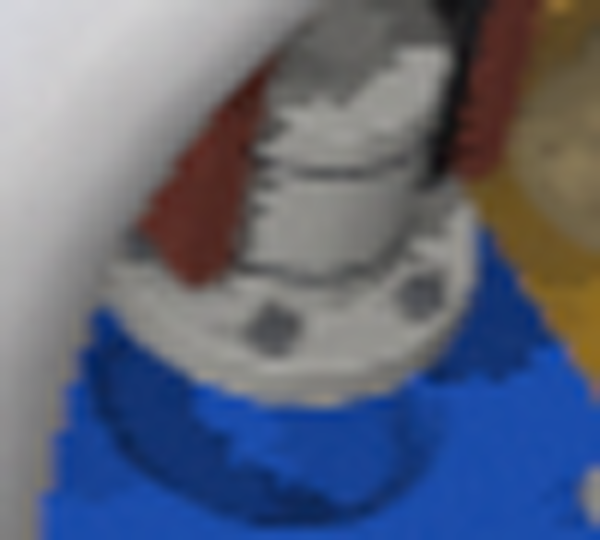

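Run:
```python
from h import *
d=load('side5')
def f(x,y,z,r):
    o,ry=ray(d,0,0); p=onz(d,400+x/12-.46,330+y/12-.46,z); v=(p-o)[:2]; v/=np.linalg.norm(v); return p[:2]+v*r
print('barrel base',f(322,277,56.4,16),'flange lower front',f(310,405,48.4,25))
print('bore front chamfer',f(290,524,24,24), f(290,524,24,21))
```

```text
barrel base [ 635.86025613 -194.88230601] flange lower front [ 634.04107253 -199.68599719]
bore front chamfer [ 634.10943843 -200.83808594] [ 632.00437293 -202.97553751]
```

>>> send_rows:
  rows:
    - [3,-0.7,0,0]
    - [4,-0.7,0,0]
    - [4,0,0,0]
    - [3,0,0,0]
    - [0,0,0,0]

```text
t: 36.67
ee_pos: [627.5, -196.5, 51.6]
orientation: [0.006, 1.573, 0.006]
ft_force: [0.4, 0.1, -3.4]
width: 31.1
```

```bash
python3 go.py
```

```text
pos [ 627.5 -196.5   51.6] q [-0.32  0.69  1.63  0.01  0.83 -0.33] F [ 0.4  0.1 -3.4] w 31.1 t 36.67
jaw ang -0.0 turn for jaw=+x: -0.0 tilt [-1.     0.008 -0.003]
```

>>> send_rows:
  rows:
    - [3,0,-0.5,0]
    - [3,0,-0.3,0]
    - [2,0,0,0]
    - [0,0,0,0]

```text
t: 37.0
ee_pos: [626.4, -196.4, 42.5]
orientation: [0.007, 1.574, 0.006]
ft_force: [0.0, 0.8, -2.7]
width: 31.4
```

```bash
python3 go.py
```

```text
pos [ 626.4 -196.4   42.5] q [-0.33  0.7   1.64  0.01  0.81 -0.33] F [ 0.   0.8 -2.7] w 31.4 t 37.0
jaw ang -0.0 turn for jaw=+x: -0.0 tilt [-1.     0.008 -0.003]
```

>>> send_rows:
  rows:
    - [0.8,0,0,0]
    - [0.8,0,0,0]

```text
t: 37.17
ee_pos: [626.4, -196.4, 40.7]
orientation: [0.007, 1.574, 0.007]
ft_force: [-1.8, 1.2, 4.0]
width: 31.8
```

```bash
python3 go.py
```

```text
pos [ 626.4 -196.4   40.7] q [-0.33  0.7   1.64  0.01  0.81 -0.33] F [-1.8  1.2  4. ] w 31.8 t 37.17
jaw ang -0.0 turn for jaw=+x: -0.0 tilt [-1.     0.008 -0.003]
```

>>> send_rows:
  rows:
    - [0,0,0,0]
    - [0,0,0,0]
    - [0,0,0,0]
    - [0,0,0,0]
  fingers: 1.0

```text
t: 37.5
ee_pos: [628.1, -196.9, 42.5]
orientation: [0.006, 1.57, 0.006]
ft_force: [-0.7, -0.1, -0.1]
width: 54.3
```

```bash
python3 go.py
```

```text
pos [ 628.1 -196.9   42.5] q [-0.33  0.7   1.64  0.01  0.81 -0.33] F [-0.7 -0.1 -0.1] w 54.3 t 37.5
jaw ang -0.0 turn for jaw=+x: -0.0 tilt [-1.     0.007  0.   ]
```

>>> send_rows:
  rows:
    - [-6,0,0,0]
    - [-12,0,0,0]
    - [-20,0,0,0]
    - [-20,0,0,0]
    - [-10,6,0,0]
    - [0,14,0,0]
    - [0,16,0,0]
    - [0,16,0,0]
    - [0,16,0,0]
    - [0,16,0,0]

```text
t: 38.33
ee_pos: [628.3, -108.0, 118.1]
orientation: [0.008, 1.567, 0.002]
ft_force: [0.1, 0.2, -1.4]
width: 87.5
```

```bash
python3 go.py
python3 - <<'E'
from h import *
d=snap('side','side6'); c=d['img'][270:470,340:540]
cv2.imwrite('pics/side6c.png',cv2.resize(c,None,fx=3,fy=3,interpolation=cv2.INTER_CUBIC)[:,:,::-1])
E
```

```text
pos [ 628.3 -108.   118.1] q [-0.19  0.57  1.67  0.01  0.9  -0.19] F [ 0.1  0.2 -1.4] w 87.5 t 38.33
jaw ang -0.2 turn for jaw=+x: -0.004 tilt [-1.     0.007  0.004]
```

View pics/side6c.png

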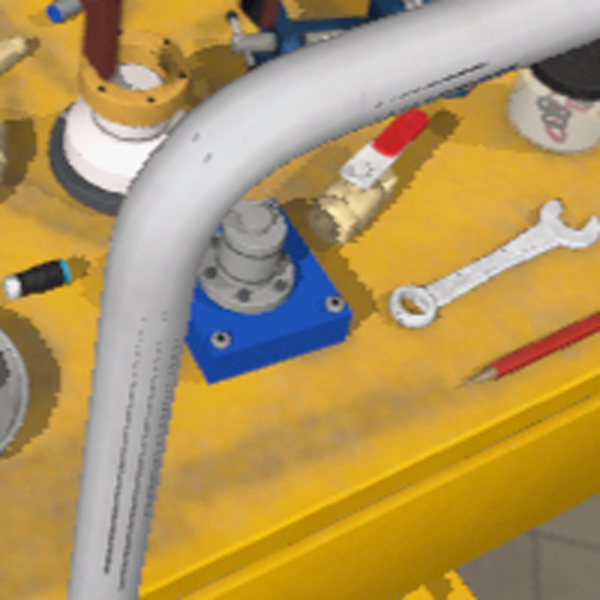

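The valve body sits flat in the blue block, with its flange on the top face at crop (248,275). Next I'll measure the brass ring from the unobstructed picture top5.

Run:
```python
from h import *
for tag,z in(('top5',78),):
    d=load(tag);h=cv2.cvtColor(d['img'],cv2.COLOR_RGB2HSV).astype(int);P=cloud(d)
    print('ring px',P[230,372],d['img'][230,372])
    m=(P[...,2]>70)&(P[...,2]<84)&(np.hypot(P[...,0]-623,P[...,1]+81)<40)
    cs,_=cv2.findContours(m.astype(np.uint8),cv2.RETR_EXTERNAL,cv2.CHAIN_APPROX_NONE)
    c=max(cs,key=cv2.contourArea); e=cv2.fitEllipse(c); print(e, onz(d,*e[0],78))
    m=(P[...,2]<70)&(P[...,2]>50)&(np.hypot(P[...,0]-623,P[...,1]+81)<25)
    cs,_=cv2.findContours(m.astype(np.uint8),cv2.RETR_EXTERNAL,cv2.CHAIN_APPROX_NONE)
    if cs:
        c=max(cs,key=cv2.contourArea); print(cv2.minEnclosingCircle(c), onz(d,*cv2.minEnclosingCircle(c)[0],64))
```

```text
ring px [620.94185421 -57.18651223  80.30581259] [235 186  77]
((384.8451232910156, 230.06344604492188), (30.53392791748047, 31.207622528076172), 106.67267608642578) [620.91431571 -82.45452988  78.        ]
((384.85345458984375, 229.98275756835938), 9.342494010925293) [623.92214973 -84.71911256  64.        ]
```

>>> send_rows:
  rows:
    - [0,12,-1,0]
    - [0,6,-2,0]
    - [5,2,-1,0]
    - [8,0,-1,0]
    - [10,0,0,0]
    - [10,0,0,0]
    - [8,0,0,0]
    - [5,0,0,0]
    - [0,0,0,0]
    - [0,0,0,0]

```text
t: 39.22
ee_pos: [618.5, -79.4, 61.7]
orientation: [0.006, 1.577, 0.008]
ft_force: [0.6, 0.1, -0.1]
width: 88.0
```

```bash
python3 go.py
```

```text
pos [618.5 -79.4  61.7] q [-0.15  0.63  1.71  0.01  0.8  -0.16] F [ 0.6  0.1 -0.1] w 88.0 t 39.22
jaw ang 0.1 turn for jaw=+x: 0.002 tilt [-1.     0.009 -0.006]
```

>>> send_rows:
  rows:
    - [-0.5,-1.2,1.8,0]
    - [-0.5,-1,1.5,0]
    - [0,0,0.3,0]
    - [0,0,0,0]

```text
t: 39.55
ee_pos: [623.2, -82.7, 63.4]
orientation: [0.006, 1.575, 0.007]
ft_force: [0.0, 0.5, -0.4]
width: 87.5
```

```bash
python3 go.py
```

```text
pos [623.2 -82.7  63.4] q [-0.15  0.64  1.7   0.01  0.81 -0.16] F [ 0.   0.5 -0.4] w 87.5 t 39.55
jaw ang 0.0 turn for jaw=+x: 0.001 tilt [-1.     0.009 -0.004]
```

>>> send_rows:
  rows:
    - [0.5,0,-0.3,0]
    - [0.2,0,0,0]
    - [0,0,0,0]
    - [0,0,0,0]
    - [0,0,0,0]
    - [0,0,0,0]
  fingers: 0.0

```text
t: 40.05
ee_pos: [623.5, -82.8, 63.9]
orientation: [0.006, 1.573, 0.007]
ft_force: [0.7, -0.7, -0.8]
width: 63.6
```

```bash
python3 go.py
```

```text
pos [623.5 -82.8  63.9] q [-0.15  0.64  1.7   0.01  0.81 -0.16] F [ 0.7 -0.7 -0.8] w 63.6 t 40.05
jaw ang 0.1 turn for jaw=+x: 0.001 tilt [-1.     0.008 -0.002]
```

>>> send_rows:
  rows:
    - [0.5,0,-0.5,0]
    - [0.2,0,0,0]
    - [0,0,0,0]

```text
t: 40.3
ee_pos: [623.6, -82.8, 63.9]
orientation: [0.006, 1.572, 0.007]
ft_force: [0.3, -1.0, -0.3]
width: 63.8
```

```bash
python3 go.py
```

```text
pos [623.6 -82.8  63.9] q [-0.15  0.64  1.7   0.01  0.81 -0.16] F [ 0.3 -1.  -0.3] w 63.8 t 40.3
jaw ang 0.1 turn for jaw=+x: 0.001 tilt [-1.     0.008 -0.001]
```

```bash
python3 - <<'E'
from h import *
d=snap('side','side7'); c=d['img'][230:370,320:460]
cv2.imwrite('pics/side7c.png',cv2.resize(c,None,fx=4.2,fy=4.2,interpolation=cv2.INTER_CUBIC)[:,:,::-1])
E
python3 st.py
```

```text
40.35 [623.54 -82.8   63.83] q [-0.1548  0.6352  1.7022  0.0108  0.8067 -0.1633] v [ 0.     0.001 -0.    -0.001 -0.     0.001] tilt [-0.0012  0.0081]
```

View pics/side7c.png

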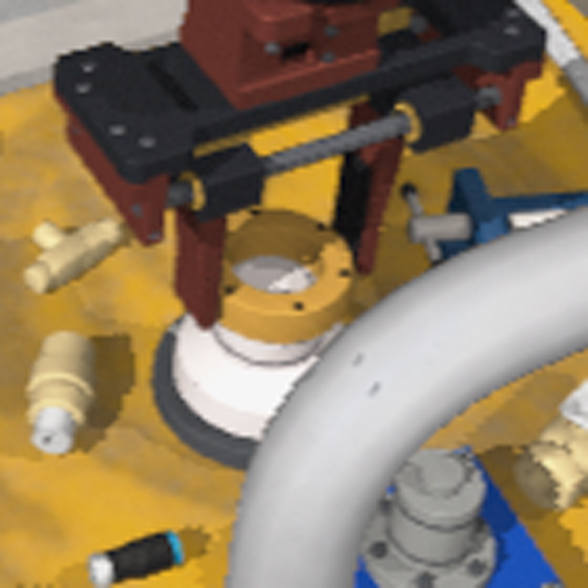

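>>> send_rows:
  rows:
    - [-3,0,0,0]
    - [-6,0,0,0]
    - [-8,0,0,0]
    - [-6,0,0,0]

```text
t: 40.68
ee_pos: [621.4, -82.6, 85.9]
orientation: [0.006, 1.577, 0.008]
ft_force: [1.3, 0.4, -2.5]
width: 63.6
```

```bash
python3 - <<'E'
from h import *
d=snap('side','side8'); c=d['img'][230:370,320:460]
cv2.imwrite('pics/side8c.png',cv2.resize(c,None,fx=4.2,fy=4.2,interpolation=cv2.INTER_CUBIC)[:,:,::-1])
E
python3 go.py
```

```text
pos [622.1 -82.7  87.2] q [-0.16  0.6   1.7   0.01  0.85 -0.16] F [ 0.7 -0.1 -0.9] w 63.6 t 40.73
jaw ang 0.1 turn for jaw=+x: 0.001 tilt [-1.     0.009 -0.005]
```

View pics/side8c.png

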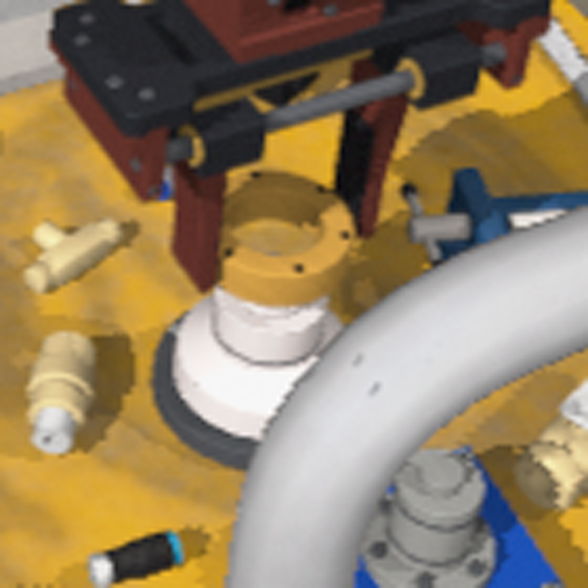

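The ring is held level and clear of the bell's boss at crop (285,230). Now I'll carry it to the post.

>>> send_rows:
  rows:
    - [-2,6,-5,0]
    - [0,12,-10,0]
    - [0,18,-14.5,0]
    - [0,20,-16,0]
    - [0,20,-16,0]
    - [0,20,-16,0]
    - [0,20,-16,0]
    - [0,20,-16,0]
    - [0,20,-16,0]
    - [0,16,-13,0]

```text
t: 41.57
ee_pos: [478.6, 94.9, 94.6]
orientation: [0.011, 1.567, 0.002]
ft_force: [-0.0, 0.1, -2.1]
width: 63.5
```

```bash
python3 go.py 451 131 80
```

```text
pos [478.6  94.9  94.6] q [0.17 0.43 2.01 0.01 0.7  0.16] F [-0.   0.1 -2.1] w 63.5 t 41.57
jaw ang -0.3 turn for jaw=+x: -0.006 tilt [-1.     0.008  0.003]
to [451. 131.  80.] tool shift [ 14.8  35.8 -27.9] n 1.2
```

>>> send_rows:
  rows:
    - [0,12,-9,0]
    - [3,9,-7,0]
    - [5,5,-4,0]
    - [6,2,-2,0]
    - [6,0,0,0]
    - [4,0,0,0]
    - [0,0,0,0]
    - [0,0,0,0]

```text
t: 42.23
ee_pos: [451.3, 127.4, 69.9]
orientation: [0.008, 1.568, 0.006]
ft_force: [0.3, 0.5, -2.7]
width: 63.6
```

```bash
python3 go.py 451 131 55;python3 - <<'E'
from h import *
d=snap('side','side9'); c=d['img'][200:340,180:320]
cv2.imwrite('pics/side9c.png',cv2.resize(c,None,fx=4.2,fy=4.2,interpolation=cv2.INTER_CUBIC)[:,:,::-1])
d=snap('top','top9'); cv2.imwrite('pics/top9c.png',cv2.resize(d['img'][230:390,200:360],None,fx=3.5,fy=3.5,interpolation=cv2.INTER_CUBIC)[:,:,::-1])
E
```

```text
pos [451.3 127.4  69.9] q [0.24 0.45 2.06 0.01 0.62 0.24] F [ 0.3  0.5 -2.7] w 63.6 t 42.23
jaw ang -0.1 turn for jaw=+x: -0.001 tilt [-1.     0.009  0.003]
to [451. 131.  55.] tool shift [14.9  3.5 -0.3] n 0.4
```

View pics/side9c.png

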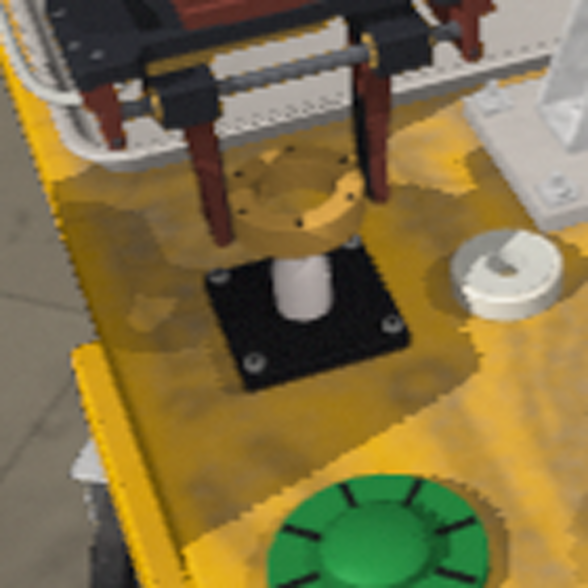

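View pics/top9c.png

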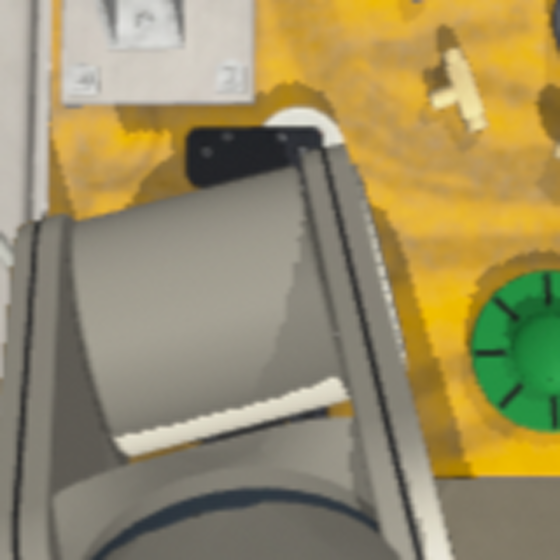

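Run:
```python
from h import *
d=load('side9');P=cloud(d);h=cv2.cvtColor(d['img'],cv2.COLOR_RGB2HSV).astype(int)
m=np.zeros((480,640),bool); m[230:265,233:269]=True
m&=(h[...,0]>12)&(h[...,0]<25)&(h[...,1]>100)&(P[...,2]>55)
cs,_=cv2.findContours(m.astype(np.uint8),cv2.RETR_EXTERNAL,cv2.CHAIN_APPROX_NONE)
c=max(cs,key=cv2.contourArea); b=cv2.boundingRect(c); print(b)
cc=(b[0]+(b[2]-1)/2,b[1]+(b[3]-1)/2); print(cc,onz(d,*cc,69.9-3.9+9))
```

```text
(233, 230, 36, 32)
(250.5, 245.5) [453.57216914 131.02939717  75.        ]
```

>>> send_rows:
  rows:
    - [3,0.7,-0.3,0]
    - [4,0.7,-0.3,0]
    - [4,0,0,0]
    - [3,0,0,0]
    - [0,0,0,0]
    - [0,0,0,0]

```text
t: 42.83
ee_pos: [452.0, 128.3, 54.9]
orientation: [0.009, 1.566, 0.004]
ft_force: [-1.2, 0.1, -2.4]
width: 63.9
```

```bash
python3 go.py;python3 - <<'E'
from h import *
d=snap('side','side10'); c=d['img'][220:310,200:300]
cv2.imwrite('pics/side10c.png',cv2.resize(c,None,fx=6,fy=6,interpolation=cv2.INTER_CUBIC)[:,:,::-1])
E
```

```text
pos [452.  128.3  54.9] q [0.25 0.48 2.07 0.01 0.58 0.24] F [-1.2  0.1 -2.4] w 63.9 t 42.83
jaw ang -0.2 turn for jaw=+x: -0.003 tilt [-1.     0.009  0.005]
```

View pics/side10c.png

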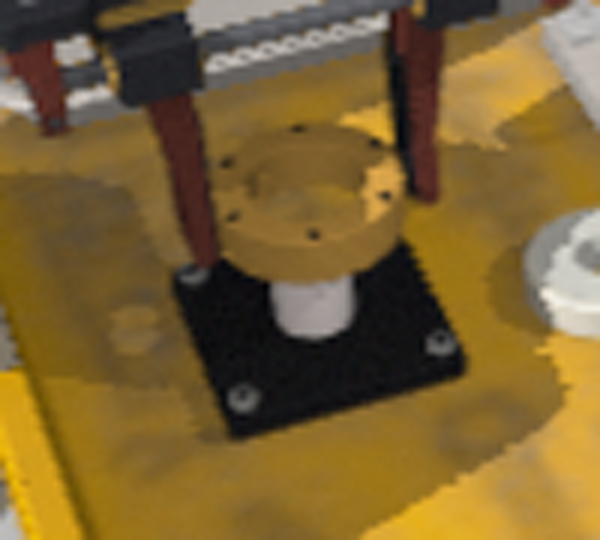

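>>> send_rows:
  rows:
    - [4,0.3,-0.5,0]
    - [4,0.3,-0.5,0]
    - [4,0,0,0]
    - [3,0,0,0]
    - [0,0,0,0]

```text
t: 43.3
ee_pos: [451.2, 129.3, 38.7]
orientation: [0.01, 1.565, 0.005]
ft_force: [-0.6, 0.9, -2.2]
width: 63.8
```

```bash
python3 go.py
```

```text
pos [451.2 129.3  38.7] q [0.25 0.52 2.07 0.01 0.54 0.24] F [-0.6  0.9 -2.2] w 63.8 t 43.3
jaw ang -0.2 turn for jaw=+x: -0.003 tilt [-1.     0.009  0.005]
```

>>> send_rows:
  rows:
    - [4,0,-0.2,0]
    - [4,0,0,0]
    - [4,0,0,0]
    - [4,0,0,0]
    - [2,0,0,0]
    - [0,0,0,0]

```text
t: 43.8
ee_pos: [451.0, 129.5, 18.4]
orientation: [0.009, 1.566, 0.005]
ft_force: [0.7, 0.4, -1.8]
width: 63.8
```

```bash
python3 go.py
```

```text
pos [451.  129.5  18.4] q [0.25 0.56 2.07 0.02 0.5  0.24] F [ 0.7  0.4 -1.8] w 63.8 t 43.8
jaw ang -0.2 turn for jaw=+x: -0.003 tilt [-1.     0.009  0.005]
```

>>> send_rows:
  rows:
    - [1.5,0,0,0]
    - [1.3,0,0,0]
    - [0.8,0,0,0]

```text
t: 44.05
ee_pos: [451.1, 129.5, 14.5]
orientation: [0.009, 1.566, 0.005]
ft_force: [0.3, -0.2, -2.4]
width: 64.0
```

```bash
python3 go.py
```

```text
pos [451.1 129.5  14.5] q [0.25 0.57 2.07 0.02 0.49 0.24] F [ 0.3 -0.2 -2.4] w 64.0 t 44.05
jaw ang -0.2 turn for jaw=+x: -0.003 tilt [-1.     0.009  0.005]
```

>>> send_rows:
  rows:
    - [0.6,0,0,0]
    - [0.5,0,0,0]

```text
t: 44.22
ee_pos: [451.2, 129.6, 13.8]
orientation: [0.009, 1.566, 0.005]
ft_force: [-2.3, -1.2, 12.3]
width: 63.5
```

```bash
python3 go.py
```

```text
pos [451.2 129.6  13.8] q [0.25 0.57 2.07 0.02 0.49 0.24] F [-2.3 -1.2 12.3] w 63.5 t 44.22
jaw ang -0.2 turn for jaw=+x: -0.003 tilt [-1.     0.009  0.005]
```

>>> send_rows:
  rows:
    - [0,0,0,0]
    - [0,0,0,0]
    - [0,0,0,0]
  fingers: 1.0

```text
t: 44.47
ee_pos: [452.0, 129.8, 14.6]
orientation: [0.01, 1.564, 0.005]
ft_force: [-0.0, -1.5, -0.4]
width: 80.5
```

```bash
python3 go.py
```

```text
pos [452.  129.8  14.6] q [0.25 0.57 2.07 0.02 0.49 0.24] F [-0.  -1.5 -0.4] w 80.5 t 44.47
jaw ang -0.2 turn for jaw=+x: -0.003 tilt [-1.     0.01   0.007]
```

>>> send_rows:
  rows:
    - [-6,0,0,0]
    - [-15,0,0,0]
    - [-25,0,0,0]
    - [-25,0,0,0]
    - [-10,-6,5,0]
    - [0,-14,11,0]
    - [0,-20,16,0]
    - [0,-20,16,0]
    - [0,-20,16,0]
    - [0,-20,16,0]

```text
t: 45.3
ee_pos: [531.6, 28.2, 103.6]
orientation: [0.004, 1.563, 0.011]
ft_force: [-0.2, 0.2, -0.4]
width: 87.8
```

```bash
python3 go.py 622.5 -82 100;python3 - <<'E'
from h import *
d=snap('side','side11'); c=d['img'][220:380,200:460]
cv2.imwrite('pics/side11c.png',cv2.resize(c,None,fx=3,fy=3,interpolation=cv2.INTER_CUBIC)[:,:,::-1])
E
```

```text
pos [531.6  28.2 103.6] q [0.03 0.46 1.92 0.01 0.76 0.01] F [-0.2  0.2 -0.4] w 87.8 t 45.3
jaw ang 0.2 turn for jaw=+x: 0.004 tilt [-1.     0.009  0.008]
to [622.5 -82.  100. ] tool shift [   3.3 -110.6   90.4] n 3.6
```

View pics/side11c.png

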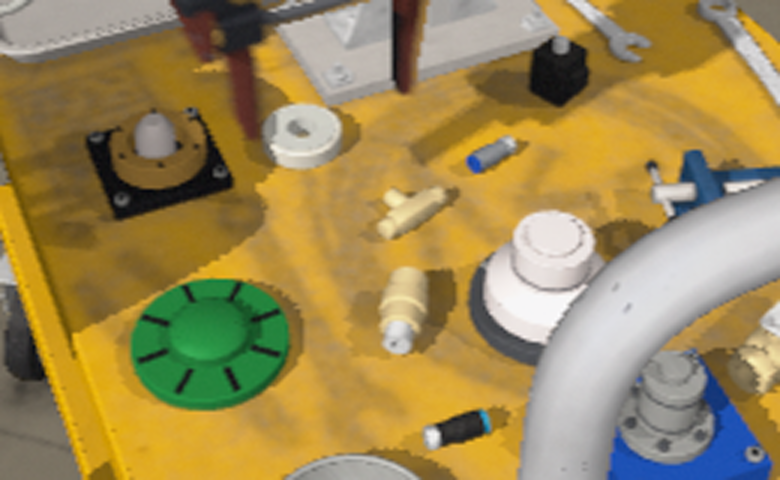

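The ring lies flat on the black plate round the post, at crop (158,150). The bell stands bare on the service stand at (545,280). The bell is next.

>>> send_rows:
  rows:
    - [0,-20,16,0]
    - [0,-20,16,0]
    - [0,-20,16,0]
    - [0,-16,13,0]
    - [0,-10,8,0]
    - [3,-4,4,0]
    - [5,0,2,0]
    - [5,0,0,0]
    - [0,0,0,0]
    - [0,0,0,0]

```text
t: 46.18
ee_pos: [612.4, -68.3, 92.2]
orientation: [0.007, 1.559, 0.007]
ft_force: [-0.9, -1.1, 0.3]
width: 87.6
```

```bash
python3 go.py 622.5 -82 41;python3 - <<'E'
from h import *
d=snap('side','side12')
P=cloud(d)
m=(P[...,2]>57)&(P[...,2]<70)&(np.hypot(P[...,0]-623,P[...,1]+82)<28)
cs,_=cv2.findContours(m.astype(np.uint8),cv2.RETR_EXTERNAL,cv2.CHAIN_APPROX_NONE)
c=max(cs,key=cv2.contourArea); e=cv2.fitEllipse(c); print(e, onz(d,*e[0],60))
E
```

```text
pos [612.4 -68.3  92.2] q [-0.14  0.57  1.73  0.01  0.82 -0.15] F [-0.9 -1.1  0.3] w 87.6 t 46.18
jaw ang 0.0 turn for jaw=+x: 0.0 tilt [-1.     0.009  0.012]
to [622.5 -82.   41. ] tool shift [ 51.2 -14.1   9.5] n 1.3
((383.5192565917969, 299.4021911621094), (18.274696350097656, 25.04291534423828), 96.52947235107422) [620.55330034 -84.68664627  60.        ]
```

>>> send_rows:
  rows:
    - [4,-5,4,0]
    - [6,-5,3,0]
    - [8,-3,2,0]
    - [8,0,0,0]
    - [8,0,0,0]
    - [6,0,0,0]
    - [3,0,0,0]
    - [0,0,0,0]
    - [0,0,0,0]

```text
t: 46.98
ee_pos: [620.9, -80.3, 43.0]
orientation: [0.006, 1.563, 0.01]
ft_force: [-0.0, 0.2, -0.4]
width: 87.9
```

```bash
python3 go.py 622.5 -82 41
```

```text
pos [620.9 -80.3  43. ] q [-0.15  0.66  1.72  0.02  0.75 -0.17] F [-0.   0.2 -0.4] w 87.9 t 46.98
jaw ang 0.1 turn for jaw=+x: 0.002 tilt [-1.     0.01   0.008]
to [622.5 -82.   41. ] tool shift [ 2.  -1.7  1.6] n 0.1
```

>>> send_rows:
  rows:
    - [0.8,-1,0.8,0]
    - [0.5,-0.7,0.8,0]
    - [0,0,0,0]
    - [0,0,0,0]
    - [0,0,0,0]
  fingers: 0.0

```text
t: 47.4
ee_pos: [623.4, -82.2, 42.7]
orientation: [0.005, 1.561, 0.009]
ft_force: [0.3, 0.6, 0.6]
width: 58.2
```

```bash
python3 go.py 622.5 -82 42
```

```text
pos [623.4 -82.2  42.7] q [-0.16  0.66  1.71  0.02  0.76 -0.17] F [0.3 0.6 0.6] w 58.2 t 47.4
jaw ang 0.2 turn for jaw=+x: 0.003 tilt [-1.     0.009  0.01 ]
to [622.5 -82.   42. ] tool shift [ 0.7  0.2 -0.9] n 0.0
```

>>> send_rows:
  rows:
    - [0.5,0,-0.5,0]
    - [0.3,0,-0.2,0]
    - [0,0,0,0]
    - [0,0,0,0]

```text
t: 47.73
ee_pos: [622.9, -82.2, 42.5]
orientation: [0.005, 1.56, 0.009]
ft_force: [0.4, -0.1, -0.3]
width: 45.3
```

```bash
python3 go.py 622.5 -82 42
```

```text
pos [622.9 -82.2  42.5] q [-0.16  0.66  1.72  0.02  0.75 -0.17] F [ 0.4 -0.1 -0.3] w 45.3 t 47.73
jaw ang 0.2 turn for jaw=+x: 0.003 tilt [-1.     0.009  0.011]
to [622.5 -82.   42. ] tool shift [ 0.5  0.2 -0.4] n 0.0
```

>>> send_rows:
  rows:
    - [-4,0,0,0]
    - [-8,0,0,0]
    - [-14,0,0,0]
    - [-14,0,0,0]
    - [-10,0,0,0]
    - [-3,2,-6,0]
    - [0,4,-14,0]
    - [0,5,-18,0]
    - [0,5,-18,0]
    - [0,5,-18,0]

```text
t: 48.57
ee_pos: [549.1, -61.9, 103.7]
orientation: [0.005, 1.552, 0.008]
ft_force: [0.6, 0.3, -1.0]
width: 45.1
```

```bash
python3 go.py 431 -29 90
```

```text
pos [549.1 -61.9 103.7] q [-0.14  0.48  1.88  0.02  0.76 -0.15] F [ 0.6  0.3 -1. ] w 45.1 t 48.57
jaw ang 0.1 turn for jaw=+x: 0.002 tilt [-1.     0.008  0.019]
to [431. -29.  90.] tool shift [  11.7   33.1 -118.2] n 3.1
```

>>> send_rows:
  rows:
    - [0,5,-18,0]
    - [0,5,-18,0]
    - [0,5,-18,0]
    - [0,5,-18,0]
    - [0,4,-15,0]
    - [2,3,-10,0]
    - [4,1,-4,0]
    - [6,0,-1,0]
    - [4,0,0,0]
    - [0,0,0,0]

```text
t: 49.4
ee_pos: [435.7, -31.2, 88.7]
orientation: [0.004, 1.549, 0.008]
ft_force: [-0.1, -0.2, -1.8]
width: 45.3
```

```bash
python3 go.py 431 -29 60
```

```text
pos [435.7 -31.2  88.7] q [-0.11  0.38  2.13  0.02  0.61 -0.12] F [-0.1 -0.2 -1.8] w 45.3 t 49.4
jaw ang 0.2 turn for jaw=+x: 0.003 tilt [-1.     0.008  0.021]
to [431. -29.  60.] tool shift [28.6  1.9 -5.3] n 0.7
```

>>> send_rows:
  rows:
    - [-30,0,0,0]
    - [-30,0,0,0]
    - [10,0.5,-1,0]
    - [10,0.5,-1,0]
    - [10,0.5,-1,0]
    - [10,0,0,0]
    - [10,0,0,0]
    - [10,0,0,0]
    - [0,0,0,0]
    - [0,0,0,0]

```text
t: 50.23
ee_pos: [435.9, -30.7, 80.8]
orientation: [0.005, 1.553, 0.007]
ft_force: [-0.2, 0.5, -2.2]
width: 45.6
```

```bash
python3 go.py 431 -29 60;python3 - <<'E'
from h import *
d=snap('side','side13'); c=d['img'][230:370,200:360]
cv2.imwrite('pics/side13c.png',cv2.resize(c,None,fx=4,fy=4,interpolation=cv2.INTER_CUBIC)[:,:,::-1])
E
```

```text
pos [435.9 -30.7  80.8] q [-0.1   0.4   2.14  0.02  0.59 -0.12] F [-0.2  0.5 -2.2] w 45.6 t 50.23
jaw ang 0.1 turn for jaw=+x: 0.001 tilt [-1.     0.008  0.018]
to [431. -29.  60.] tool shift [20.7  1.5 -5.2] n 0.5
```

View pics/side13c.png

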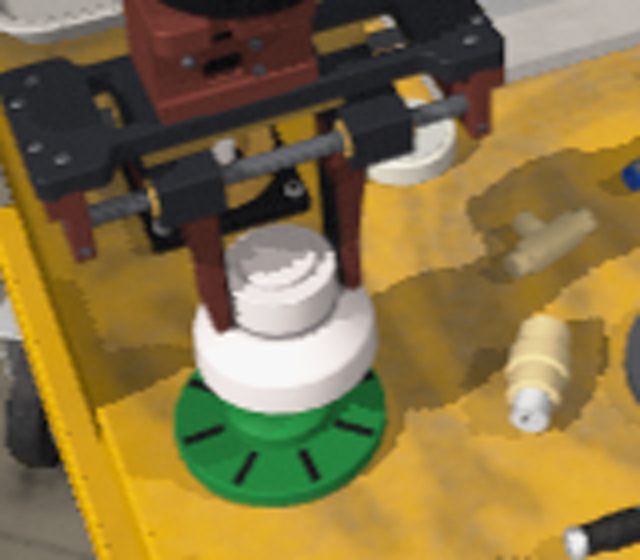

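>>> send_rows:
  rows:
    - [3,0.5,-1.5,0]
    - [4,0.5,-1.5,0]
    - [4,0.3,-1,0]
    - [3,0,0,0]
    - [0,0,0,0]

```text
t: 50.7
ee_pos: [432.3, -29.2, 66.0]
orientation: [0.005, 1.552, 0.007]
ft_force: [1.2, -0.2, -1.6]
width: 45.6
```

```bash
python3 go.py 431 -29 60
```

```text
pos [432.3 -29.2  66. ] q [-0.1   0.42  2.15  0.02  0.55 -0.12] F [ 1.2 -0.2 -1.6] w 45.6 t 50.7
jaw ang 0.1 turn for jaw=+x: 0.001 tilt [-1.     0.008  0.019]
to [431. -29.  60.] tool shift [ 6.   0.2 -1.4] n 0.2
```

>>> send_rows:
  rows:
    - [4,0,-0.8,0]
    - [4,0,-0.6,0]
    - [4,0,0,0]
    - [4,0,0,0]
    - [2,0,0,0]
    - [0,0,0,0]

```text
t: 51.2
ee_pos: [431.7, -29.1, 46.4]
orientation: [0.005, 1.55, 0.007]
ft_force: [0.6, -0.2, -0.5]
width: 45.4
```

```bash
python3 go.py 431 -29 40.5
```

```text
pos [431.7 -29.1  46.4] q [-0.1   0.47  2.16  0.02  0.5  -0.12] F [ 0.6 -0.2 -0.5] w 45.4 t 51.2
jaw ang 0.1 turn for jaw=+x: 0.001 tilt [-1.     0.008  0.02 ]
to [431.  -29.   40.5] tool shift [ 5.8  0.  -0.8] n 0.1
```

>>> send_rows:
  rows:
    - [1.8,0,-0.3,0]
    - [1.6,0,0,0]
    - [1,0,0,0]

```text
t: 51.45
ee_pos: [431.6, -29.1, 41.6]
orientation: [0.005, 1.55, 0.007]
ft_force: [-0.4, 0.4, -0.7]
width: 45.3
```

```bash
python3 go.py 431 -29 40.5
```

```text
pos [431.6 -29.1  41.6] q [-0.1   0.48  2.16  0.02  0.49 -0.12] F [-0.4  0.4 -0.7] w 45.3 t 51.45
jaw ang 0.1 turn for jaw=+x: 0.001 tilt [-1.     0.008  0.021]
to [431.  -29.   40.5] tool shift [ 1.   0.1 -0.6] n 0.0
```

>>> send_rows:
  rows:
    - [0.6,0,0,0]
    - [0.5,0,0,0]

```text
t: 51.62
ee_pos: [431.8, -29.1, 40.5]
orientation: [0.005, 1.55, 0.007]
ft_force: [-1.9, -1.6, 10.9]
width: 45.3
```

```bash
python3 go.py 431 -29 40.5
```

```text
pos [431.8 -29.1  40.5] q [-0.1   0.48  2.16  0.02  0.48 -0.12] F [-1.9 -1.6 10.9] w 45.3 t 51.62
jaw ang 0.1 turn for jaw=+x: 0.001 tilt [-1.     0.008  0.021]
to [431.  -29.   40.5] tool shift [ 0.   0.1 -0.8] n 0.0
```

>>> send_rows:
  rows:
    - [0.4,0,0,0]

```text
t: 51.7
ee_pos: [431.8, -29.2, 40.5]
orientation: [0.005, 1.55, 0.007]
ft_force: [-1.4, 0.4, 10.5]
width: 45.5
```

>>> send_rows:
  rows:
    - [0,0,0,0]
    - [0,0,0,0]
    - [0,0,0,0]
    - [0,0,0,0]
  fingers: 1.0

```text
t: 52.03
ee_pos: [432.5, -29.3, 41.1]
orientation: [0.005, 1.548, 0.007]
ft_force: [-0.1, 0.9, 0.2]
width: 68.4
```

```bash
python3 go.py
```

```text
pos [432.5 -29.3  41.1] q [-0.1   0.48  2.16  0.02  0.49 -0.12] F [-0.1  0.9  0.2] w 68.4 t 52.03
jaw ang 0.1 turn for jaw=+x: 0.001 tilt [-1.     0.007  0.022]
```

Now I'll rise straight up and clear of the scene.

>>> send_rows:
  rows:
    - [-6,0,0,0]
    - [-15,0,0,0]
    - [-25,0,0,0]
    - [-30,0,0,0]
    - [-30,0,0,0]
    - [-30,0,0,0]
    - [-30,0,0,0]
    - [-20,0,0,0]
    - [0,0,0,0]
    - [0,0,0,0]

```text
t: 52.87
ee_pos: [426.4, -30.5, 238.3]
orientation: [0.005, 1.55, 0.007]
ft_force: [-0.5, -0.1, 0.2]
width: 87.5
```

```bash
python3 go.py
python3 - <<'E'
from h import *
d=snap('side','side14'); c=d['img'][215:445,200:480]
cv2.imwrite('pics/side14c.png',cv2.resize(c,None,fx=2.6,fy=2.6,interpolation=cv2.INTER_CUBIC)[:,:,::-1])
d=snap('top','top14'); cv2.imwrite('pics/top14c.png',cv2.resize(d['img'][170:370,240:500],None,fx=2.6,fy=2.6,interpolation=cv2.INTER_CUBIC)[:,:,::-1])
E
```

```text
pos [426.4 -30.5 238.3] q [-0.11  0.09  2.04  0.01  0.99 -0.11] F [-0.5 -0.1  0.2] w 87.5 t 52.87
jaw ang 0.1 turn for jaw=+x: 0.001 tilt [-1.     0.007  0.02 ]
```

View pics/side14c.png

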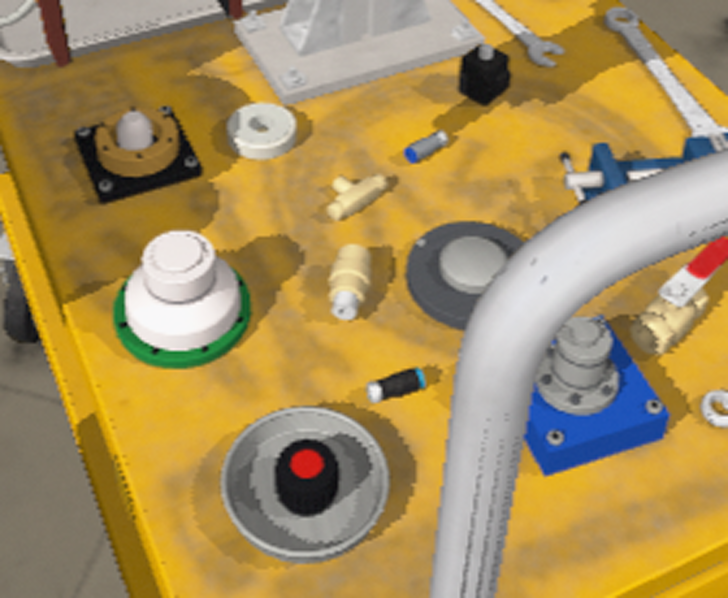

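View pics/top14c.png

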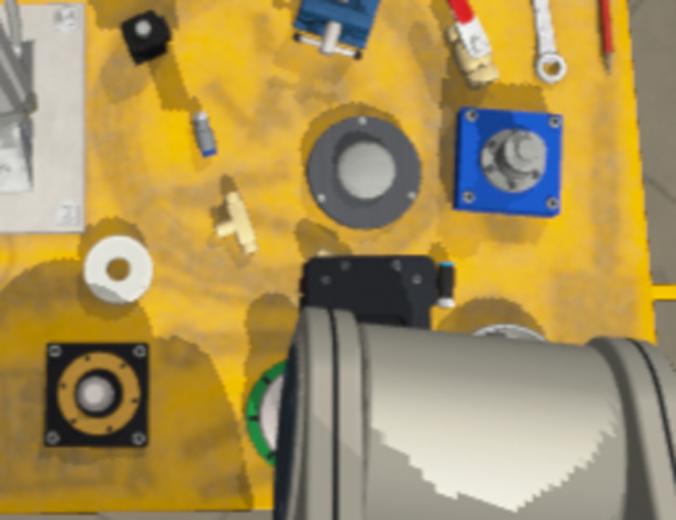

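All four parts stand in place and upright in both views. The bell is on green at side crop (180,290), the knob in the dish at (307,475), the valve in blue at (580,365) and the ring round the post at (137,150). One quick height check, then I'll hand in.

Run:
```python
from h import *
for n in('side14','top14'):
    P=cloud(load(n))
    for nm,c,r,ex in(('knob',(452,-184),14,30),('valve',(626,-196),7,72),('ring',(451,130),28,28),('bell',(431,-29),12,62)):
        m=np.hypot(P[...,0]-c[0],P[...,1]-c[1])<r
        if nm=='ring': m&=np.hypot(P[...,0]-c[0],P[...,1]-c[1])>21
        if m.sum()>5: print(n,nm,'top z',np.nanpercentile(P[m][:,2],[50,90]).round(1),'expect',ex)
print(ctrl.get_obs()['qvel'].round(3)); ctrl.close_job()
```

```text
side14 knob top z [27.3 28.6] expect 30
side14 valve top z [70.4 71.7] expect 72
side14 ring top z [26.2 27.6] expect 28
side14 bell top z [60.  61.5] expect 62
top14 valve top z [72.9 74.7] expect 72
top14 ring top z [28.9 31.3] expect 28
top14 bell top z [589.3 591.1] expect 62
[ 0.001  0.028  0.015  0.001 -0.001  0.001]
the job is handed in; nothing more can be done
```

I stripped the head from the top down and handed the job in at about 53 s. The knob stands in the steel dish, and the valve body's spigot is down in the blue block's bore. The brass ring lies over the white post, and the bell is mouth down over the green boss.

- **Setting down:** I lowered each part until the wrist force showed contact: about 18 N for the knob, 4 N for the valve, 12 N for the ring and 11 N for the bell. Each contact came within about 0.2 mm of the seating height I had worked out. I then released the part and rose straight up.
- **Last checks:** Both pictures show the parts upright and released. Measured tops were within about 1.5 mm of the expected heights in the side view, and the valve and ring were within about 3 mm in the top view. The gripper was open, about 175 mm above the parts, and touching nothing.
- **What disagreed:**
  - The top view could not check the bell or the knob because the arm covered them. Its bell reading of 589 mm is the arm itself.
  - The two cameras differed by 2–4 mm in y, so I aimed at or between their readings, within the fits' clearance.
  - Early fast moves tilted the tool by up to about 7°. I worked this out in free air before the first grasp, and it was at most 1.6° while handling parts.
  - The gripper read about 63.7 mm on the 62 mm ring, but the ring lifted level and seated flat.

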